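# Charge the ball feeder and hold its gate pin up

## Robot

A 6-joint arm with a two-finger parallel gripper is mounted at the origin on the work surface. World frame = base frame: x ahead of the robot, y to its left, z up, the work surface at z = 0. Lengths are in mm, angles in rad, forces in N, time in s.
With the tool pointing down it reaches from about 300 to 775 mm from the base axis. Payload 14.6 kg.
Tool frame: the origin (TCP) lies on the centre line of the jaws, within the pads' length; the fingertips stand 8 mm ahead of it and the grasp point (between the pads) lies 11 mm behind it; z points along the fingers, y is the line along which they close (so a half turn about z gives the same grasp; the last joint's range is limited). The gripper opens to 94 mm and grips with 3 to 60 N. Pads are 16 mm wide; open, the fingers measure 119 mm over their backs; the gripper's body (75 mm by 177 mm) begins 78 mm behind the grasp point.
Start: joints at [1.132, 0.3, 1.521, -0, 1.321, -0.067], TCP at [199.808, 512.412, 213.446] pointing down, gripper open.
Joint ranges: [-3.03, 3.03], [-0.79, 2.21], [0.23, 2.52], [-1.04, 4.18], [0, 3.07], [-2.55, 2.55]. Speed limits (rad/s): [2.22, 2.22, 2.57, 3.14, 3.14, 3.14].

## Interface

Orientations are given as [roll, pitch, yaw] about the fixed x, y, z axes, in that order (R = Rz(yaw) Ry(pitch) Rx(roll)).
In Python, from cell import manip gives the robot as it stands.
- The arm moves only by the tool jog_arm, never from a script. Its argument "rows" is one flat list of numbers, 7 for each row, row after row: the shift along the world's x, y, z in cm, then the turn, a rotation vector about the world's x, y, z in rad, then the closure, from 0 (fully open) to 1 (shut). In form: [dx, dy, dz, rx, ry, rz, fingers, dx, dy, dz, rx, ry, rz, fingers, ...]. A call has 1 to 20 rows; each row shifts and turns the commanded pose from where the row before left it; what a row does not reach is not made up. A row lasts 1/12 s, in which the tool goes at most 41.7 mm and 7.16 degrees, less where a joint would pass 70% of its speed; a pose out of reach is approached as far as the arm can. A call with a gripper value outside its range is refused whole. The fingers move at their own pace and stop on an object; "newtons" is the grip in N (left out, the last holds). Time passes only in rows, so rows that do not move let the fingers close. It gives the time, the measured TCP pose, the force, the opening and the grip force at its end, in the units of the state.
- manip.read_state(): the state, without advancing time (a new reading comes with each control period).
- manip.camera(name): name is "side" or "top"; returns (picture, depth): 384x512x3 uint8, blue, green, red; 384x512 float32, mm along the optical axis (not along the pixel's ray), 0 where there is no reading.
- manip.camera_model(name): a dict with "K" (3x3 intrinsics, pixels), "k1" (the pictures are not rectified: a ray, as slopes to the right and down, at radius r is drawn at 1 + k1 r^2 times it, then the intrinsics apply), "R" (3x3) and "t" (3): a world point X has camera coordinates R X + t. Camera axes: x right, y down, z forward; pixel columns grow to the right and rows downward; lengths in mm; the calibration is good to about 2 mm. A picture is of the moment at which its call begins. camera_model takes no time and is no camera call.
- manip.sign_off(): hands the job in; it is judged then, once.
The state is a dict: "clock": time; "joints": joint angles; "qd": joint speeds; "effort": joint torques, N m; "eef_pos": TCP position; "eef_rot": TCP orientation; "wrist_force": force on the tool from outside, world axes, zero at the start; "moment": the same for the moment, N m; "finger_gap": finger opening in mm; "finger_force": force on a finger pad.
Only numpy, scipy, OpenCV 4.12 (cv2) and the standard library are available. Lean on these libraries where they do the work, as an engineer would, in place of code of your own. Each camera call takes 0.05 s, during which the arm holds its last target. There are 200 camera calls.

## Task

Use the scoop with the red upright grip to take two or more of the steel balls out of the blue tray and tip them into the feeder's yellow hopper, where the gate pin stops them, keeping the fingers off the balls. Stand the scoop upright on the bench again, then pull the black knob of the sprung gate pin fully up so that at least two balls run down into the catch pocket. Finish while holding the knob fully up - do not let go - and leave the ring gauge, the oil bottle and the clamp where they are.

Things in the scene. Friction and masses are not known exactly. Their poses are not given: they have to be found in the camera images.
- tray: Blue open tray, fixed to the bench, 226 x 82 mm (its x, y), 40 mm high, walls and floor 5 mm (inside 216 x 72 mm). Origin under its centre. The balls start in its +x half; the -x half is empty (from about 15 mm before the centre to the wall), with room to lower the scoop there, pan opening towards the tray's +x.
- scoop: Loose aluminium scoop, 160 g, standing on its flat pan. Origin: underside of the pan's middle; x points out of its open front, z up. Pan 75 mm long (x -37.5 to 37.5), 58 wide (54 inside), floor 2 mm, thin lip without rim, sides 26 mm high, back 30 mm. Behind the back an upright post, 18 mm thick (x -55.5 to -37.5), 26 wide, up to z = 118 mm, top 58 mm red. Balls roll freely in it.
- scoop_grip (a point): Point in the red grip to hold it by: on the scoop's x = -46.5, y = 0, z = 93 mm. Gripping it along the scoop's x (18 mm) keeps the pan from swinging.
- scoop_lip (a point): Middle of the pan's front lip at its underside, scoop x = +37.5, y = 0, z = 0 mm.
- ball0_center (a point): Centre of steel ball 0, diameter 24 mm, about 56 g, one of four alike, lying loose on the tray's floor.
- ball1_center (a point): Centre of steel ball 1, diameter 24 mm, about 56 g, one of four alike, lying loose on the tray's floor.
- ball2_center (a point): Centre of steel ball 2, diameter 24 mm, about 56 g, one of four alike, lying loose on the tray's floor.
- ball3_center (a point): Centre of steel ball 3, diameter 24 mm, about 56 g, one of four alike, lying loose on the tray's floor.
- feeder: Fixed ball feeder, base 275 x 100 mm (x, y). Origin under its centre. A 52 mm wide channel falls from its +x end (hopper with flared yellow sides) to its -x end, 0.16 m per m, its floor 39.6 mm above the bench at the gate, x = 0. A grey bridge there (x -12 to 14 mm, up to 114 mm high) carries the gate pin. Past the gate the balls roll on into the yellow catch pocket at -x.
- hopper (a point): Middle of the hopper's open mouth, 112 mm above the bench, feeder x = +72 mm. The mouth is about 110 mm long (feeder x 14 to 129 mm) and 110 mm wide between the rims; the highest rim is 115 mm above the bench.
- pocket (a point): Middle of the catch pocket's floor, feeder x = -97.5 mm, 8 mm above the bench; inside 74 x 76 mm, walls up to 50 mm above the bench.
- knob (a point): Middle of the round black knob (red dot on top) of the gate pin, diameter 26 mm, 24 mm high, 132 mm above the bench with the pin down, above the bridge with a 20 mm free stem below it. It moves up with the pin.
- plunger (a joint): Lift of the sprung gate pin (12 mm steel pin), m, straight up: 0 = seated in its hole in the channel floor, 0.036 = fully up against its stop. The spring pulls it down with about 5 N at 0 and 10 N fully up; let go, it snaps back. Down, it blocks the balls; they pass under it above about 0.031.
- ring_gauge: Bystander: steel ring, 60 mm across, 18 mm high; origin under its centre.
- oil: Bystander: small white bottle with red cap, 44 mm across, 110 mm high; origin under its centre.
- clamp: Bystander: dark steel angle clamp with a brass wing screw, about 120 x 75 mm, 14 mm high; origin under its long leg.
Not all that is in view belongs to the job. Several things have the shape of the scoop; the one meant has the colours described above.

How it is judged:
By the outcome, as a careful person would: the job done as asked, in the order asked, and still so for the second after the job is handed in, while the arm keeps its last pose, push and grip.
It also fails if it takes over 67 s, if anything falls off the work surface, if the arm or the gripper's body presses on something with over 40 N, if the wrist force passes 120 N, or if a joint passes its speed limit or range.

## Working session

There is one attempt and no reset: what is moved stays moved. The work goes in short steps, Python scripts to look and compute and a tool call to move; the robot and the scene stay as the last step left them, time stands still between calls to the robot, and variables do not carry over. Pictures are saved under pics/ and viewed, at most 10 in all, crops included, and the job is handed in when it is done.

Besides the shell and the picture viewer there is one more tool, called after ">>>" by a JSON object that holds its "op" and its "data". jog_arm: Moves the arm, as the interface text tells. Its arguments: {"type":"object","properties":{"rows":{"type":"array"},"newtons":{"type":"number"}},"required":["rows"]}

```bash
ls; mkdir -p pics
cat > h.py <<'E'
import numpy as np, cv2
from cell import manip
def world(name, D):
    m=manip.camera_model(name); K=np.array(m["K"]);R=np.array(m["R"]);t=np.array(m["t"])
    h,w=D.shape; v,u=np.mgrid[:h,:w]
    # distorted -> undistorted
    p=np.stack([u,v],-1).reshape(-1,1,2).astype(np.float64)
    q=cv2.undistortPoints(p,K,np.array([m["k1"],0,0,0.]),).reshape(h,w,2)
    X=np.dstack([q*D[...,None],D])
    return (X-t)@R
E
python3 - <<'E'
from h import *
for n in("top","side"):
    P,D=manip.camera(n); cv2.imwrite(f"pics/{n}0.png",cv2.resize(P,(800,600))); np.savez(f"{n}0.npz",P=P,D=D,W=world(n,D))
    m=manip.camera_model(n); print(n,-np.array(m["R"]).T@m["t"],m["k1"])
print(manip.read_state())
E
```

```text
pics
top [496.99167574  -1.12880022 973.81325067] -0.08929786536992737
side [324.61216205 525.61313176 788.97581668] 0.030654336391426677
{'clock': 0.1, 'joints': array([ 1.13241325e+00,  3.00404174e-01,  1.52149176e+00, -1.32825209e-05,
        1.32072292e+00, -6.66108253e-02]), 'qd': array([-0.00065772,  0.00106016,  0.00032535,  0.00023334,  0.00073721,
       -0.00070141]), 'effort': array([-7.17922831e-06, -5.32649410e+01, -3.53282475e+01,  7.09069194e-02,
        2.34972319e-02, -1.27956328e-04]), 'eef_pos': array([199.7136267 , 512.22016672, 212.96082969]), 'eef_rot': array([-3.14056788e+00, -5.54677518e-05,  2.76982367e+00]), 'wrist_force': array([-0.22345087, -0.78202344, -0.73455362]), 'moment': array([ 0.02868372,  0.0093804 , -0.01549103]), 'finger_force': 0.0, 'finger_gap': 93.764305047262}
```

View pics/top0.png

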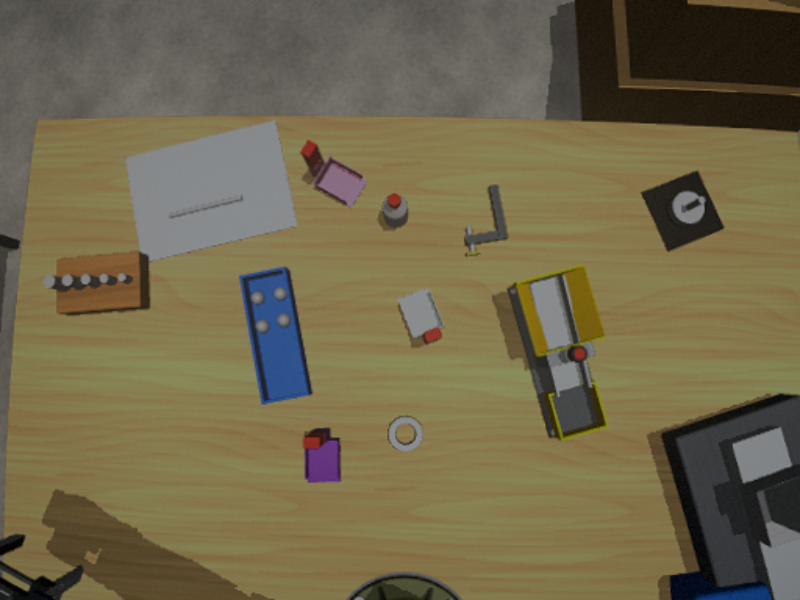

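View pics/side0.png

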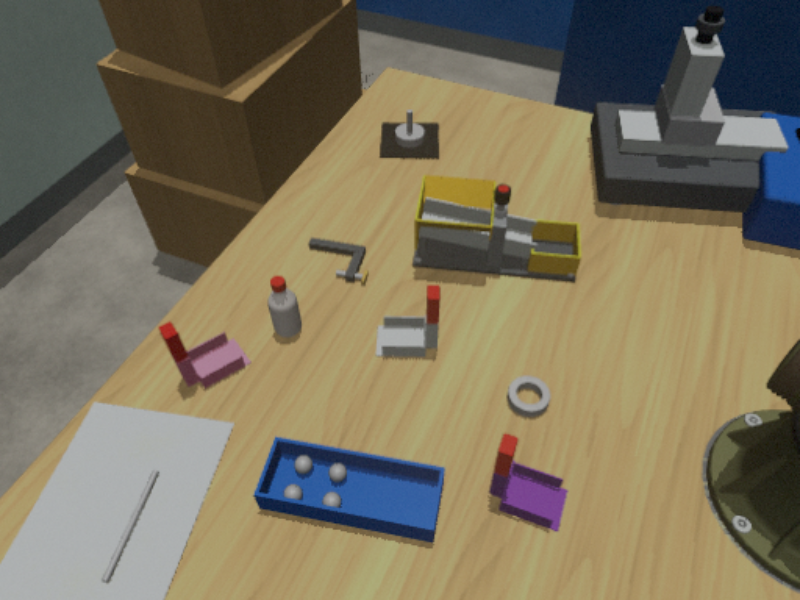

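Top view (800x600): the aluminium scoop is at (420,315) with its red grip at (432,336) and opens up-left. The tray is at (276,335) with its balls in the upper (far) half. The feeder's hopper is at (560,310), the knob at (578,353) and the pocket at (578,412). The ring is at (405,433), the oil bottle at (395,210) and the clamp at (490,225). The pink and purple scoops are decoys.

```bash
cat > m.py <<'E'
from h import *
def rect(W,M):
    p=W[M][:,:2].astype(np.float32); r=cv2.minAreaRect(p); b=cv2.boxPoints(r); return np.round(r[0],1),np.round(r[1],1),round(r[2],1),np.round(b).tolist()
for n in("top","side"):
    d=np.load(n+"0.npz");P,D,W=d["P"],d["D"],d["W"]; hsv=cv2.cvtColor(P,cv2.COLOR_BGR2HSV);H,S,V=[hsv[...,i].astype(int) for i in range(3)]
    X,Y,Z=[W[...,i] for i in range(3)]; ok=D>0
    print(n)
    M=ok&(abs(H-110)<12)&(S>130)&(X>300)&(X<700)&(Y>50)&(Y<400)&(Z>33)&(Z<47); print("tray rim",M.sum(),rect(W,M))
    T=ok&(X>300)&(X<700)&(Y>100)&(Y<330)&(S<90)&(Z>8)&(Z<32)&(V>50)
    c,l,st,ce=cv2.connectedComponentsWithStats(T.astype(np.uint8))
    for i in range(1,c):
        if st[i,4]>15: print(" ball?",st[i,4],np.median(W[l==i],0).round(1),W[l==i].max(0).round(1))
    sc=ok&(X>400)&(X<640)&(Y>-90)&(Y<50)
    R=sc&((H<8)|(H>172))&(S>130)
    Mt=R&(Z>112); print("red top",Mt.sum(),Mt.sum() and (rect(W,Mt),W[Mt].mean(0).round(1)), W[R].max(0).round(1))
    F=sc&(S<70)&(Z>-1)&(Z<35)&(Z>22); F2=sc&(S<60)&(Z>0)&(Z<8)&(V>90)
    print("pan rim",F.sum(),F.sum()>5 and rect(W,F)); print("pan floor",F2.sum(),F2.sum()>5 and rect(W,F2))
    Fd=ok&(X>300)&(X<680)&(Y<-80)&(Y>-360)
    YE=Fd&(abs(H-26)<8)&(S>170)
    for a,b in((108,120),(46,53)):
        M=YE&(Z>a)&(Z<b); print("yellow",a,M.sum(),rect(W,M))
    K=Fd&((H<8)|(H>172))&(S>130)&(Z>125); print("dot",K.sum(),np.median(W[K],0).round(1))
    K=Fd&(Z>135)&(Z<152); print("knob top",K.sum(),rect(W,K),np.median(W[K],0).round(1))
    print("bench z",np.median(Z[ok&(X>350)&(X<400)&(Y>-50)&(Y<50)]))
E
python3 m.py
```

```text
top
tray rim 439 (array([536.6, 235.4]), array([223.6,  81. ]), 12.7, [[419.0, 250.0], [436.0, 171.0], [655.0, 220.0], [637.0, 299.0]])
 ball? 52 [608.8 230.   27.3] [620.  241.3  31.2]
 ball? 57 [601.4 270.3  26.8] [610.8 287.5  31.9]
 ball? 57 [562.5 222.1  26.6] [573.4 233.4  31.5]
 ball? 56 [552.4 259.5  26.4] [561.7 275.4  31.5]
red top 72 ((array([537.6, -34.6]), array([16.3, 24.8]), 22.4, [[525.0, -26.0], [535.0, -49.0], [550.0, -43.0], [540.0, -20.0]]), array([537.5, -34.5, 119.5])) [547.9 -21.  123. ]
pan rim 50 (array([570.6, -21. ]), array([74.1, 58.1]), 22.7, [[525.0, -8.0], [548.0, -62.0], [616.0, -34.0], [594.0, 20.0]])
pan floor 505 (array([583.9, -17.6]), array([75.2, 58.2]), 23.8, [[538.0, -6.0], [561.0, -59.0], [630.0, -29.0], [606.0, 24.0]])
yellow 108 449 (array([ 581.9, -236.1]), array([120.7, 115.2]), 15.9, [[508.0, -197.0], [540.0, -308.0], [656.0, -275.0], [624.0, -164.0]])
yellow 46 161 (array([ 419., -283.]), array([79.3, 85.3]), 15.4, [[369.0, -252.0], [392.0, -335.0], [469.0, -314.0], [446.0, -231.0]])
dot 46 [ 512.2 -255.4  146.4]
knob top 101 (array([ 51
[... 727 characters left out ...]
 60.7]), 24.7, [[519.0, -9.0], [544.0, -64.0], [619.0, -30.0], [593.0, 25.0]])
pan floor 353 (array([572.4, -18. ]), array([92.4, 60. ]), 23.6, [[518.0, -9.0], [542.0, -64.0], [627.0, -27.0], [603.0, 28.0]])
yellow 108 145 (array([ 579.5, -234.5]), array([117.9, 115.3]), 15.9, [[507.0, -195.0], [539.0, -306.0], [652.0, -274.0], [620.0, -163.0]])
yellow 46 83 (array([ 415.6, -280.3]), array([75.5, 86.3]), 12.5, [[369.0, -246.0], [388.0, -331.0], [462.0, -314.0], [443.0, -230.0]])
dot 31 [ 509.3 -252.1  144. ]
knob top 78 (array([ 512.1, -253.1]), array([23.7, 25.3]), 41.6, [[495.0, -252.0], [512.0, -270.0], [529.0, -255.0], [513.0, -236.0]]) [ 510.6 -250.2  142.7]
bench z -0.07798073707376278
```

>>> {"op": "jog_arm", "data": {"rows": [1.684, -2.722, -0.15, 0, 0, -0.0398, 0, 1.684, -2.722, -0.15, 0, 0, -0.0398, 0, 1.684, -2.722, -0.15, 0, 0, -0.0398, 0, 1.684, -2.722, -0.15, 0, 0, -0.0398, 0, 1.684, -2.722, -0.15, 0, 0, -0.0398, 0, 1.684, -2.722, -0.15, 0, 0, -0.0398, 0, 1.684, -2.722, -0.15, 0, 0, -0.0398, 0, 1.684, -2.722, -0.15, 0, 0, -0.0398, 0, 1.684, -2.722, -0.15, 0, 0, -0.0398, 0, 1.684, -2.722, -0.15, 0, 0, -0.0398, 0, 1.684, -2.722, -0.15, 0, 0, -0.0398, 0, 1.684, -2.722, -0.15, 0, 0, -0.0398, 0, 1.684, -2.722, -0.15, 0, 0, -0.0398, 0, 1.684, -2.722, -0.15, 0, 0, -0.0398, 0, 1.684, -2.722, -0.15, 0, 0, -0.0398, 0, 1.684, -2.722, -0.15, 0, 0, -0.0398, 0, 1.684, -2.722, -0.15, 0, 0, -0.0398, 0, 1.684, -2.722, -0.15, 0, 0, -0.0398, 0, 1.684, -2.722, -0.15, 0, 0, -0.0398, 0, 1.684, -2.722, -0.15, 0, 0, -0.0398, 0]}}

```text
clock: 1.77
eef_pos: [537.1, -33.6, 183.1]
eef_rot: [-3.141, -0.0, 1.972]
wrist_force: [0.2, 0.4, -0.7]
finger_gap: 94.0
finger_force: 0.0
```

Run:
```python
from h import *
s=manip.read_state();print({k:np.round(s[k],3) for k in("clock","joints","eef_pos","eef_rot")})
P,D=manip.camera("side"); cv2.imwrite("pics/s1.png",P[120:340,150:420])
```

```text
{'clock': np.float64(1.767), 'joints': array([-0.13 ,  0.3  ,  1.593,  0.   ,  1.249, -0.531]), 'eef_pos': array([537.078, -33.553, 183.108]), 'eef_rot': array([-3.141, -0.   ,  1.972])}
```

View pics/s1.png

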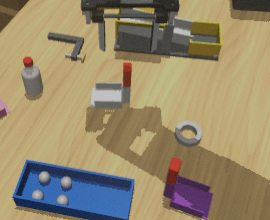

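The crop shows the fingers straddling the red grip at about (127,75), one in front of it and one behind. I'll go down and close.

>>> {"op": "jog_arm", "data": {"rows": [0, 0.1, -1.7, 0, 0, 0, 0, 0, 0, -1.7, 0, 0, 0, 0, 0, 0, -1.7, 0, 0, 0, 0, 0, 0, -1.7, 0, 0, 0, 0, 0, 0, -1.7, 0, 0, 0, 0, 0, 0, -1.6, 0, 0, 0, 0, 0, 0, 0, 0, 0, 0, 0, 0, 0, 0, 0, 0, 0, 0.8, 0, 0, 0, 0, 0, 0, 0.9, 0, 0, 0, 0, 0, 0, 1, 0, 0, 0, 0, 0, 0, 1, 0, 0, 0, 0, 0, 0, 1, 0, 0, 0, 0, 0, 0, 1, 0, 0, 0, 0, 0, 0, 1, 0, 0, 0, 0, 0, 0, 1], "newtons": 50}}

```text
clock: 3.07
eef_pos: [536.7, -31.0, 82.6]
eef_rot: [3.141, 0.0, 1.974]
wrist_force: [0.5, 0.2, 0.7]
finger_gap: 44.2
finger_force: 0.0
```

>>> {"op": "jog_arm", "data": {"rows": [0, 0, 0, 0, 0, 0, 1, 0, 0, 0, 0, 0, 0, 1, 0, 0, 0, 0, 0, 0, 1, 0, 0, 0, 0, 0, 0, 1, 0, 0, 0, 0, 0, 0, 1, 0, 0, 0, 0, 0, 0, 1, 0, 0, 0, 0, 0, 0, 1, 0, 0, 0, 0, 0, 0, 1]}}

```text
clock: 3.73
eef_pos: [536.6, -31.0, 82.4]
eef_rot: [-3.142, -0.0, 1.974]
wrist_force: [-0.2, -0.9, 0.2]
finger_gap: 17.7
finger_force: 50.0
```

>>> {"op": "jog_arm", "data": {"rows": [0, 0, 2, 0, 0, 0, 1, 0, 0, 2, 0, 0, 0, 1, 0, 0, 2, 0, 0, 0, 1, -0.2, 2.49, 0, 0, 0, -0.018, 1, -0.2, 2.49, 0, 0, 0, -0.018, 1, -0.2, 2.49, 0, 0, 0, -0.018, 1, -0.2, 2.49, 0, 0, 0, -0.018, 1, -0.2, 2.49, 0, 0, 0, -0.018, 1, -0.2, 2.49, 0, 0, 0, -0.018, 1, -0.2, 2.49, 0, 0, 0, -0.018, 1, -0.2, 2.49, 0, 0, 0, -0.018, 1, -0.2, 2.49, 0, 0, 0, -0.018, 1, -0.2, 2.49, 0, 0, 0, -0.018, 1, -1.65, 0, 0, 0, 0, 0, 1, -1.65, 0, 0, 0, 0, 0, 1, -1.65, 0, 0, 0, 0, 0, 1, -1.7, 0, 0, 0, 0, 0, 1, 0, 0, 0, 0, 0, 0, 1]}}

```text
clock: 5.23
eef_pos: [448.0, 218.1, 142.3]
eef_rot: [-3.14, -0.0, 1.795]
wrist_force: [0.9, -0.6, -1.6]
finger_gap: 18.0
finger_force: 50.0
```

Run:
```python
from h import *
s=manip.read_state();print({k:np.round(s[k],3) for k in("clock","joints","eef_pos","eef_rot","wrist_force")})
P,D=manip.camera("top");a=P[140:300,120:260]
Q,D=manip.camera("side");b=Q[240:384,130:310]
a=cv2.resize(a,(350,400));b=cv2.resize(b,(450,400));cv2.imwrite("pics/t2.png",np.hstack([a,b]))
```

```text
{'clock': np.float64(5.233), 'joints': array([0.379, 0.26 , 1.748, 0.   , 1.136, 0.155]), 'eef_pos': array([447.952, 218.107, 142.255]), 'eef_rot': array([-3.14 , -0.   ,  1.795]), 'wrist_force': array([ 0.901, -0.606, -1.635])}
```

View pics/t2.png

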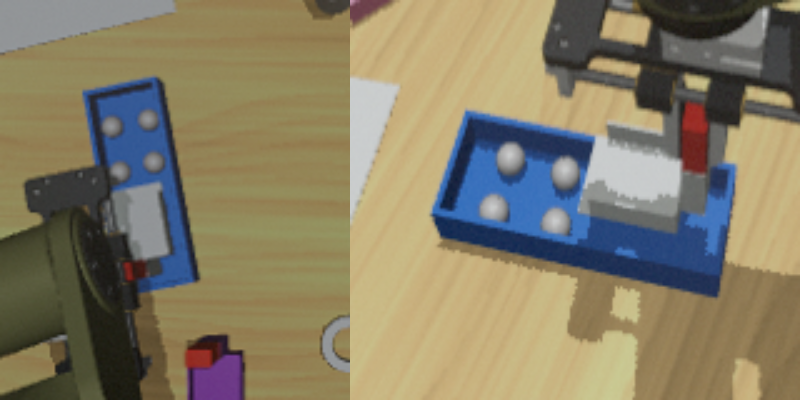

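The pan is level and inside the tray's outline, just behind the near ball pair: pan (140,220) and balls (153,160) and (118,170) in the left crop. I'll check the lateral offset numerically before going down.

Run:
```python
from h import *
th=0.2225
for n in("top","side"):
    P,D=manip.camera(n);W=world(n,D);S=cv2.cvtColor(P,cv2.COLOR_BGR2HSV)[...,1]
    c=np.array([536.6,235.4]) if n=="top" else np.array([534.5,238.5])
    d=W[...,:2]-c; x=d@[np.cos(th),np.sin(th)]; y=d@[-np.sin(th),np.cos(th)]
    M=(D>0)&(W[...,2]>55)&(W[...,2]<70)&(abs(x)<90)&(abs(y)<45)&(S<90)
    p=np.c_[x[M],y[M]].astype(np.float32)
    print(n,M.sum(),np.percentile(p,[1,50,99],axis=0).round(1).tolist(),cv2.minAreaRect(p),np.median(W[...,2][M]))
```

```text
top 458 [[-73.0, -30.1], [-33.9, -3.4], [-0.9, 21.1]] ((-43.097496032714844, -3.953828811645508), (52.672996520996094, 85.59259033203125), 89.1136245727539) 63.83590248407977
side 959 [[-81.1, -30.5], [-36.4, -4.9], [-1.5, 26.6]] ((-45.160762786865234, -2.2266578674316406), (89.07386016845703, 58.3388786315918), 0.005272705107927322) 60.690048001828345
```

>>> {"op": "jog_arm", "data": {"rows": [-0.04, 0.2, 0, 0, 0, 0, 1, 0, 0, -1, 0, 0, 0, 1, 0, 0, -1, 0, 0, 0, 1, 0, 0, -1, 0, 0, 0, 1, 0, 0, -1, 0, 0, 0, 1, 0, 0, -0.8, 0, 0, 0, 1, 0, 0, -0.4, 0, 0, 0, 1, 0, 0, -0.1, 0, 0, 0, 1, 0, 0, 0, 0, 0, 0, 1, 0, 0, 0, 0, 0, 0, 1]}}

```text
clock: 6.27
eef_pos: [449.9, 220.1, 89.8]
eef_rot: [3.141, -0.0, 1.794]
wrist_force: [0.8, -0.0, -1.5]
finger_gap: 17.9
finger_force: 50.0
```

>>> {"op": "jog_arm", "data": {"rows": [0, 0, -0.1, 0, 0, 0, 1, 0, 0, -0.1, 0, 0, 0, 1, 0, 0, -0.05, 0, 0, 0, 1, 0, 0, 0, 0, 0, 0, 1]}}

```text
clock: 6.6
eef_pos: [449.9, 220.1, 87.4]
eef_rot: [3.141, -0.0, 1.794]
wrist_force: [-2.0, -1.1, 4.3]
finger_gap: 17.6
finger_force: 50.0
```

>>> {"op": "jog_arm", "data": {"rows": [0, 0, 0.02, 0, 0, 0, 1, 0.585, 0.132, 0, 0, 0, 0, 1, 0.585, 0.132, 0, 0, 0, 0, 1, 0.585, 0.132, 0, 0, 0, 0, 1, 0.585, 0.132, 0, 0, 0, 0, 1, 0.585, 0.132, 0, 0, 0, 0, 1, 0.585, 0.132, 0, 0, 0, 0, 1, 0.585, 0.132, 0, 0, 0, 0, 1, 0.585, 0.132, 0, 0, 0, 0, 1, 0.585, 0.132, 0, 0, 0, 0, 1, 0.39, 0.088, 0, 0, 0, 0, 1, 0.39, 0.088, 0, 0, 0, 0, 1, 0.39, 0.088, 0, 0, 0, 0, 1, 0.39, 0.088, 0, 0, 0, 0, 1, 0.39, 0.088, 0, 0, 0, 0, 1, 0.39, 0.088, 0, 0, 0, 0, 1]}}

```text
clock: 7.93
eef_pos: [525.9, 237.3, 87.5]
eef_rot: [-3.141, -0.0, 1.794]
wrist_force: [-6.0, -1.7, 7.3]
finger_gap: 17.7
finger_force: 50.0
```

Run:
```python
from h import *
Q,D=manip.camera("side");b=Q[250:384,130:310]
cv2.imwrite("pics/s3.png",cv2.resize(b,(540,402)))
```

```text
(no output)
```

View pics/s3.png

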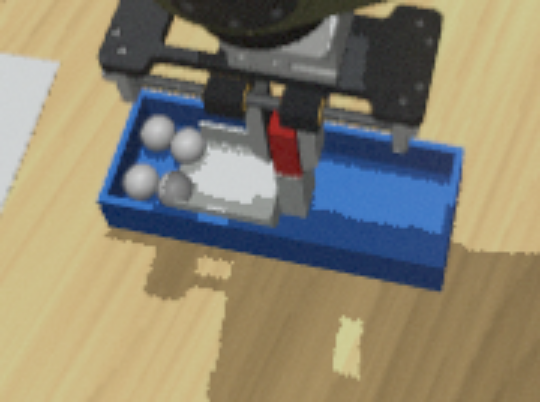

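The two near balls (188,145) and (176,187) are at the pan's mouth, and the far two (157,132) and (141,181) are at the end wall. I'll keep pushing.

>>> {"op": "jog_arm", "data": {"rows": [0.293, 0.066, 0, 0, 0, 0, 1, 0.293, 0.066, 0, 0, 0, 0, 1, 0.293, 0.066, 0, 0, 0, 0, 1, 0.293, 0.066, 0, 0, 0, 0, 1, 0.293, 0.066, 0, 0, 0, 0, 1, 0.293, 0.066, 0, 0, 0, 0, 1, 0.293, 0.066, 0, 0, 0, 0, 1, 0.293, 0.066, 0, 0, 0, 0, 1, 0, 0, 0, 0, 0, 0, 1]}}

```text
clock: 8.73
eef_pos: [546.8, 242.2, 88.0]
eef_rot: [-3.134, -0.0, 1.793]
wrist_force: [-32.2, -7.3, 29.6]
finger_gap: 17.6
finger_force: 50.1
```

Run:
```python
from h import *
Q,D=manip.camera("side");b=cv2.resize(Q[250:384,130:310],(440,328))
P,D=manip.camera("top");a=cv2.resize(P[150:270,140:240],(273,328))
cv2.imwrite("pics/s4.png",np.hstack([a,b]))
```

```text
(no output)
```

View pics/s4.png

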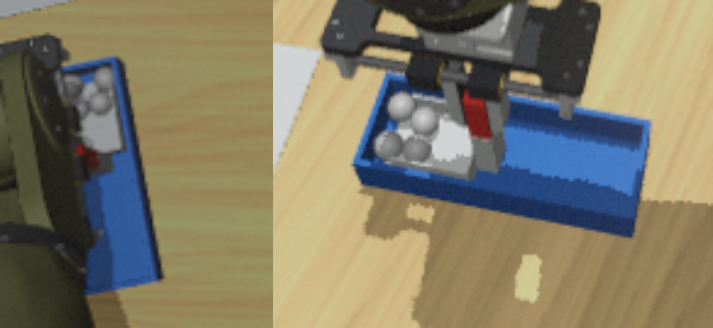

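Two balls are clearly well inside the pan at (426,121) and (417,149), with the other two at the lip. I'll tilt the pan back about its heel while lifting.

>>> {"op": "jog_arm", "data": {"rows": [-0.2, -0.045, 0.03, 0.0055, -0.0244, 0, 1, -0.195, -0.044, 0.06, 0.0055, -0.0244, 0, 1, -0.185, -0.042, 0.06, 0.0055, -0.0244, 0, 1, -0.185, -0.042, 0.06, 0.0055, -0.0244, 0, 1, -0.185, -0.042, 0.06, 0.0055, -0.0244, 0, 1, -0.185, -0.042, 0.06, 0.0055, -0.0244, 0, 1, -0.185, -0.042, 0.06, 0.0055, -0.0244, 0, 1, -0.185, -0.042, 0.06, 0.0055, -0.0244, 0, 1, -0.185, -0.042, 0.06, 0.0055, -0.0244, 0, 1, -0.185, -0.042, 0.06, 0.0055, -0.0244, 0, 1, 0, 0, 0, 0, 0, 0, 1, 0, 0, 0, 0, 0, 0, 1]}}

```text
clock: 9.83
eef_pos: [530.4, 238.1, 92.4]
eef_rot: [2.893, 0.0, 1.794]
wrist_force: [0.9, 0.1, -4.1]
finger_gap: 17.3
finger_force: 50.0
```

>>> {"op": "jog_arm", "data": {"rows": [0, 0, 0.5, 0, 0, 0, 1, 0, 0, 0.8, 0, 0, 0, 1, 0, 0, 1, 0, 0, 0, 1, 0, 0, 1.2, 0, 0, 0, 1, 0, 0, 1.5, 0, 0, 0, 1, 0, 0, 1.5, 0, 0, 0, 1, 0, 0, 1.5, 0, 0, 0, 1, 0, 0, 1.5, 0, 0, 0, 1, 0, 0, 1.5, 0, 0, 0, 1, 0, 0, 1.2, 0, 0, 0, 1, 0, 0, 0.8, 0, 0, 0, 1, 0, 0, 0, 0, 0, 0, 1]}}

```text
clock: 10.83
eef_pos: [531.1, 238.5, 225.4]
eef_rot: [2.888, -0.0, 1.794]
wrist_force: [0.0, -0.4, -2.9]
finger_gap: 17.5
finger_force: 50.0
```

Run:
```python
from h import *
s=manip.read_state();print({k:np.round(s[k],3) for k in("clock","joints","eef_pos","eef_rot","wrist_force")})
Q,D=manip.camera("side");b=cv2.resize(Q[220:384,130:310],(480,437))
cv2.imwrite("pics/s5.png",b)
```

```text
{'clock': np.float64(10.833), 'joints': array([ 0.376,  0.225,  1.607, -0.044,  1.059,  0.17 ]), 'eef_pos': array([531.102, 238.459, 225.449]), 'eef_rot': array([ 2.888, -0.   ,  1.794]), 'wrist_force': array([ 0.028, -0.39 , -2.869])}
```

View pics/s5.png

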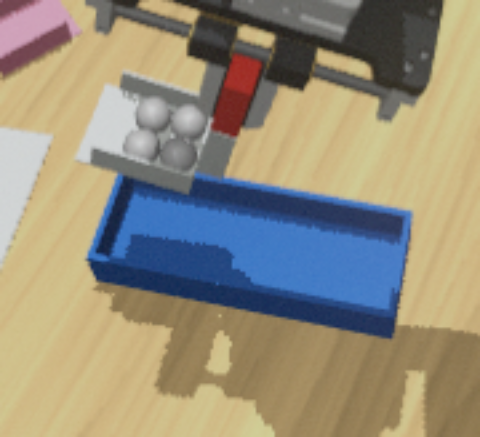

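All four balls sit at the back of the pan, at (152,113), (189,121), (141,147) and (178,154). I'll carry them to the hopper's left side while turning to face across the feeder.

>>> {"op": "jog_arm", "data": {"rows": [0.04, -0.75, 0, 0, 0, -0.0317, 1, 0.04, -0.75, 0, 0, 0, -0.0317, 1, 0.085, -1.5, 0, 0, 0, -0.0633, 1, 0.085, -1.5, 0, 0, 0, -0.0633, 1, 0.085, -1.5, 0, 0, 0, -0.0633, 1, 0.085, -1.5, 0, 0, 0, -0.0633, 1, 0.085, -1.5, 0, 0, 0, -0.0633, 1, 0.085, -1.5, 0, 0, 0, -0.0633, 1, 0.085, -1.5, 0, 0, 0, -0.0633, 1, 0.085, -1.5, 0, 0, 0, -0.0633, 1, 0.085, -1.5, 0, 0, 0, -0.0633, 1, 0.085, -1.5, 0, 0, 0, -0.0633, 1, 0.085, -1.5, 0, 0, 0, -0.0633, 1, 0.085, -1.5, 0, 0, 0, -0.0633, 1, 0.04, -0.75, 0, 0, 0, -0.0317, 1, 0.0, 0, 0, 0, 0, 0, 1]}}

```text
clock: 12.22
eef_pos: [541.7, 34.3, 222.3]
eef_rot: [2.892, 0.001, 0.935]
wrist_force: [0.2, -0.4, -3.4]
finger_gap: 17.3
finger_force: 50.0
```

Run:
```python
from h import *
s=manip.read_state();print({k:np.round(s[k],3) for k in("clock","joints","eef_pos","eef_rot","wrist_force")})
```

```text
{'clock': np.float64(12.217), 'joints': array([ 0.074,  0.177,  1.672, -0.181,  1.109,  0.775]), 'eef_pos': array([541.699,  34.321, 222.344]), 'eef_rot': array([2.892e+00, 1.000e-03, 9.350e-01]), 'wrist_force': array([ 0.218, -0.376, -3.355])}
```

>>> {"op": "jog_arm", "data": {"rows": [0.04, -0.65, 0.0, 0, 0, -0.0275, 1, 0.08, -1.29, 0.03, 0, 0, -0.055, 1, 0.08, -1.29, 0.03, 0, 0, -0.055, 1, 0.08, -1.29, 0.03, 0, 0, -0.055, 1, 0.08, -1.29, 0.03, 0, 0, -0.055, 1, 0.08, -1.29, 0.03, 0, 0, -0.055, 1, 0.08, -1.29, 0.03, 0, 0, -0.055, 1, 0.08, -1.29, 0.03, 0, 0, -0.055, 1, 0.08, -1.29, 0.03, 0, 0, -0.055, 1, 0.08, -1.29, 0.03, 0, 0, -0.055, 1, 0.08, -1.29, 0.03, 0, 0, -0.055, 1, 0.08, -1.29, 0, 0, 0, -0.055, 1, 0.04, -0.65, 0, 0, 0, -0.0275, 1, 0, 0, 0, 0, 0, 0, 1, 0, 0, 0, 0, 0, 0, 1]}}

```text
clock: 13.47
eef_pos: [551.4, -118.9, 225.6]
eef_rot: [2.892, 0.0, 0.28]
wrist_force: [0.5, 0.5, -3.5]
finger_gap: 17.8
finger_force: 50.0
```

```bash
cat > pour.py <<'E'
from h import *
# tcp target for tilt a (+ = lip down) and lip position; facing f
f=np.array([np.cos(-1.297),np.sin(-1.297)])
def tcp(a,lipxy,z):
    lx=84*np.cos(a)-82.4*np.sin(a); lz=-84*np.sin(a)-82.4*np.cos(a)
    return np.r_[lipxy-lx*f, z-lz]
s=manip.read_state();print({k:np.round(s[k],3) for k in("clock","joints","eef_pos","eef_rot","wrist_force")})
p=np.array(s["eef_pos"]); L=np.array([579,-218.6])
for a,z in((-.25,150),(0,128),(.15,118),(.3,112),(.45,110),(.6,110)):
    q=tcp(a,L,z); print(a,(q).round(1),(q-p).round(1)); p=q
E
python3 pour.py
python3 - <<'E'
from h import *
P,D=manip.camera("top");a=cv2.resize(P[140:310,290:420],(390,510))
Q,D=manip.camera("side");b=cv2.resize(Q[60:200,230:400],(410,510)) 
cv2.imwrite("pics/s6.png",np.hstack([a,b]))
E
```

```text
{'clock': np.float64(13.467), 'joints': array([-0.174,  0.267,  1.554, -0.239,  1.219,  1.188]), 'eef_pos': array([ 551.434, -118.86 ,  225.636]), 'eef_rot': array([2.892, 0.   , 0.28 ]), 'wrist_force': array([ 0.532,  0.471, -3.457])}
-0.25 [ 551.5 -120.6  209.1] [  0.   -1.8 -16.6]
0 [ 556.3 -137.7  210.4] [  4.8 -17.1   1.3]
0.15 [ 559.9 -150.5  212. ] [  3.6 -12.8   1.6]
0.3 [ 563.9 -164.8  215.5] [  4.  -14.3   3.5]
0.45 [ 568.2 -180.3  220.7] [  4.4 -15.5   5.2]
0.6 [ 572.8 -196.6  225.4] [  4.6 -16.4   4.7]
```

View pics/s6.png

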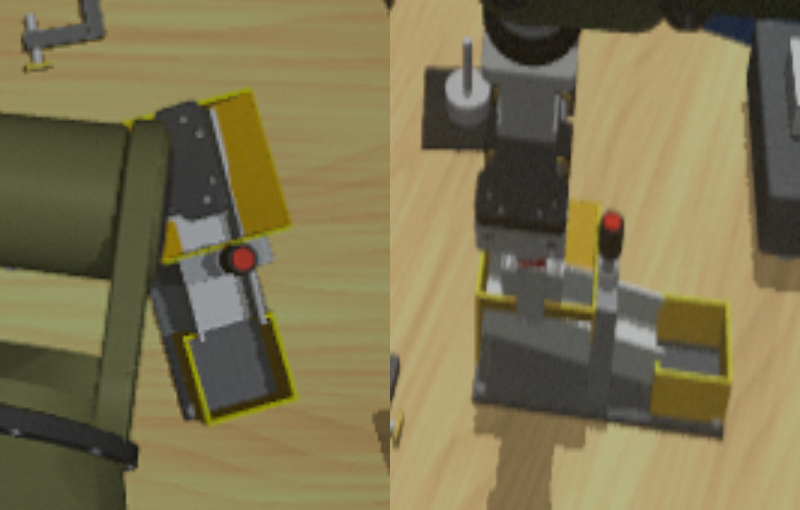

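Side view: the scoop hangs at about x=530 px, inside the hopper's span (480–600), with the knob clear at (612,225). I'll start the slow tip about the lip.

>>> {"op": "jog_arm", "data": {"rows": [0.06, -0.236, -0.19, 0.0301, 0.00845, 0, 1, 0.06, -0.236, -0.19, 0.0301, 0.00845, 0, 1, 0.06, -0.236, -0.19, 0.0301, 0.00845, 0, 1, 0.06, -0.236, -0.19, 0.0301, 0.00845, 0, 1, 0.06, -0.236, -0.19, 0.0301, 0.00845, 0, 1, 0.06, -0.236, -0.19, 0.0301, 0.00845, 0, 1, 0.06, -0.236, -0.19, 0.0301, 0.00845, 0, 1, 0.06, -0.236, -0.19, 0.0301, 0.00845, 0, 1, 0.045, -0.16, 0.02, 0.01805, 0.00507, 0, 1, 0.045, -0.16, 0.02, 0.01805, 0.00507, 0, 1, 0.045, -0.16, 0.02, 0.01805, 0.00507, 0, 1, 0.045, -0.16, 0.02, 0.01805, 0.00507, 0, 1, 0.045, -0.16, 0.02, 0.01805, 0.00507, 0, 1, 0.045, -0.16, 0.02, 0.01805, 0.00507, 0, 1, 0.045, -0.16, 0.02, 0.01805, 0.00507, 0, 1, 0.045, -0.16, 0.02, 0.01805, 0.00507, 0, 1, 0, 0, 0, 0, 0, 0, 1, 0, 0, 0, 0, 0, 0, 1, 0, 0, 0, 0, 0, 0, 1, 0, 0, 0, 0, 0, 0, 1]}}

```text
clock: 15.23
eef_pos: [559.9, -150.7, 212.5]
eef_rot: [-2.992, -0.002, 0.279]
wrist_force: [1.1, -0.2, -1.9]
finger_gap: 17.8
finger_force: 50.0
```

>>> {"op": "jog_arm", "data": {"rows": [0.04, -0.143, 0.035, 0.01444, 0.00406, 0, 1, 0.04, -0.143, 0.035, 0.01444, 0.00406, 0, 1, 0.04, -0.143, 0.035, 0.01444, 0.00406, 0, 1, 0.04, -0.143, 0.035, 0.01444, 0.00406, 0, 1, 0.04, -0.143, 0.035, 0.01444, 0.00406, 0, 1, 0.04, -0.143, 0.035, 0.01444, 0.00406, 0, 1, 0.04, -0.143, 0.035, 0.01444, 0.00406, 0, 1, 0.04, -0.143, 0.035, 0.01444, 0.00406, 0, 1, 0.04, -0.143, 0.035, 0.01444, 0.00406, 0, 1, 0.04, -0.143, 0.035, 0.01444, 0.00406, 0, 1, 0, 0, 0, 0, 0, 0, 1, 0, 0, 0, 0, 0, 0, 1]}}

```text
clock: 16.23
eef_pos: [563.9, -165.4, 215.6]
eef_rot: [-2.841, -0.002, 0.278]
wrist_force: [-0.0, 0.4, -1.8]
finger_gap: 17.6
finger_force: 50.0
```

>>> {"op": "jog_arm", "data": {"rows": [0.055, -0.194, 0.065, 0.01805, 0.00507, 0, 1, 0.055, -0.194, 0.065, 0.01805, 0.00507, 0, 1, 0.055, -0.194, 0.065, 0.01805, 0.00507, 0, 1, 0.055, -0.194, 0.065, 0.01805, 0.00507, 0, 1, 0.055, -0.194, 0.065, 0.01805, 0.00507, 0, 1, 0.055, -0.194, 0.065, 0.01805, 0.00507, 0, 1, 0.055, -0.194, 0.065, 0.01805, 0.00507, 0, 1, 0.055, -0.194, 0.065, 0.01805, 0.00507, 0, 1, 0, 0, 0, 0, 0, 0, 1, 0, 0, 0, 0, 0, 0, 1, 0, 0, 0, 0, 0, 0, 1]}}

```text
clock: 17.15
eef_pos: [568.3, -180.6, 220.9]
eef_rot: [-2.692, -0.003, 0.278]
wrist_force: [-0.3, 0.4, -2.1]
finger_gap: 17.8
finger_force: 50.0
```

>>> {"op": "jog_arm", "data": {"rows": [-0.1, 0.35, 0.5, -0.0433, -0.0122, 0, 1, -0.2, 0.7, 0.5, -0.0433, -0.0122, 0, 1, -0.25, 0.85, 0.4, -0.0433, -0.0122, 0, 1, -0.25, 0.85, 0.3, -0.0433, -0.0122, 0, 1, -0.25, 0.85, 0.3, -0.0433, -0.0122, 0, 1, -0.25, 0.85, 0.2, -0.0433, -0.0122, 0, 1, -0.25, 0.85, 0.2, -0.0433, -0.0122, 0, 1, -0.25, 0.85, 0.2, -0.0433, -0.0122, 0, 1, -0.25, 0.9, 0.2, -0.0433, -0.0122, 0, 1, -0.25, 0.95, 0.2, -0.0433, -0.0122, 0, 1]}}

```text
clock: 17.98
eef_pos: [545.0, -100.0, 251.5]
eef_rot: [3.139, -0.002, 0.279]
wrist_force: [0.7, 0.9, -1.6]
finger_gap: 18.0
finger_force: 50.0
```

>>> {"op": "jog_arm", "data": {"rows": [-0.043, 0.348, 0, 0, 0, 0.085, 1, -0.043, 0.348, 0, 0, 0, 0.085, 1, -0.043, 0.348, 0, 0, 0, 0.085, 1, -0.043, 0.348, 0, 0, 0, 0.085, 1, -0.043, 0.348, 0, 0, 0, 0.085, 1, -0.043, 0.348, 0, 0, 0, 0.085, 1, -0.043, 0.348, 0, 0, 0, 0.085, 1, -0.043, 0.348, 0, 0, 0, 0.085, 1, -0.043, 0.348, -1.1, 0, 0, 0.085, 1, -0.043, 0.348, -1.1, 0, 0, 0.085, 1, -0.043, 0.348, -1.1, 0, 0, 0.085, 1, -0.043, 0.348, -1.1, 0, 0, 0.085, 1, -0.043, 0.348, -1.1, 0, 0, 0.085, 1, -0.043, 0.348, -1.1, 0, 0, 0.085, 1, -0.043, 0.348, -1.1, 0, 0, 0.085, 1, -0.043, 0.348, -1.1, 0, 0, 0.085, 1, -0.043, 0.348, -1.1, 0, 0, 0.085, 1, -0.043, 0.348, -1.1, 0, 0, 0.085, 1, -0.043, 0.348, -1.1, 0, 0, 0.085, 1, 0, 0, 0, 0, 0, 0.085, 1]}}

```text
clock: 19.65
eef_pos: [536.0, -33.7, 128.1]
eef_rot: [-3.139, -0.003, 1.984]
wrist_force: [-0.5, 0.2, -1.2]
finger_gap: 17.7
finger_force: 50.0
```

Run:
```python
from h import *
s=manip.read_state();print({k:np.round(s[k],4) for k in("clock","joints","eef_pos","eef_rot","wrist_force")})
P,D=manip.camera("top");a=cv2.resize(P[140:290,230:420],(430,340))
Q,D=manip.camera("side");b=cv2.resize(Q[80:240,210:400],(370,340)) 
cv2.imwrite("pics/s7.png",np.hstack([a,b]))
```

```text
{'clock': np.float64(19.65), 'joints': array([-1.3150e-01,  3.5940e-01,  1.6511e+00,  1.3000e-03,  1.1344e+00,
       -5.4540e-01]), 'eef_pos': array([536.0489, -33.6808, 128.1414]), 'eef_rot': array([-3.1393e+00, -2.8000e-03,  1.9841e+00]), 'wrist_force': array([-0.4925,  0.2247, -1.2491])}
```

View pics/s7.png

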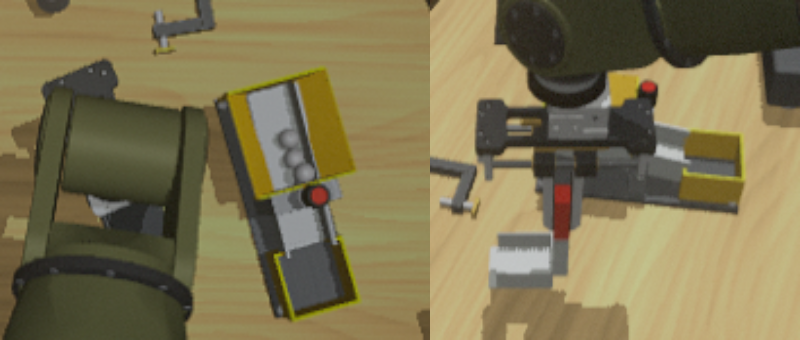

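At least three balls lie against the gate in the hopper at (288,138), (294,158) and (304,172), and the scoop is empty. I'll set it down.

>>> {"op": "jog_arm", "data": {"rows": [0, 0, -1, 0, 0, 0, 1, 0, 0, -1, 0, 0, 0, 1, 0, 0, -1, 0, 0, 0, 1, 0, 0, -0.8, 0, 0, 0, 1, 0, 0, -0.4, 0, 0, 0, 1, 0, 0, -0.2, 0, 0, 0, 1, 0, 0, -0.1, 0, 0, 0, 1, 0, 0, 0, 0, 0, 0, 1, 0, 0, 0, 0, 0, 0, 1]}}

```text
clock: 20.5
eef_pos: [537.3, -34.6, 85.3]
eef_rot: [3.141, -0.001, 1.979]
wrist_force: [-0.3, -0.2, -1.7]
finger_gap: 18.0
finger_force: 50.0
```

>>> {"op": "jog_arm", "data": {"rows": [0, 0, -0.1, 0, 0, 0, 1, 0, 0, -0.1, 0, 0, 0, 1, 0, 0, -0.1, 0, 0, 0, 1, 0, 0, 0, 0, 0, 0, 1, 0, 0, 0, 0, 0, 0, 1]}}

```text
clock: 20.92
eef_pos: [537.2, -34.6, 82.4]
eef_rot: [3.141, -0.001, 1.979]
wrist_force: [-3.3, 0.1, 5.4]
finger_gap: 18.0
finger_force: 50.0
```

>>> {"op": "jog_arm", "data": {"rows": [0, 0, 0, 0, 0, 0, 0.6, 0, 0, 0, 0, 0, 0, 0.4, 0, 0, 0, 0, 0, 0, 0.4, 0, 0, 0, 0, 0, 0, 0.4, 0, 0, 0, 0, 0, 0, 0.4, 0, 0, 0, 0, 0, 0, 0.4, 0, 0, 0, 0, 0, 0, 0.4, 0, 0, 0.5, 0, 0, 0, 0.4, 0, 0, 1.5, 0, 0, 0, 0.4, 0, 0, 2, 0, 0, 0, 0.4, 0, 0, 2, 0, 0, 0, 0.4, 0, 0, 2, 0, 0, 0, 0.4, 0, 0, 2, 0, 0, 0, 0.4, 0, 0, 2, 0, 0, 0, 0.4]}}

```text
clock: 22.08
eef_pos: [537.0, -34.6, 203.4]
eef_rot: [3.141, -0.001, 1.979]
wrist_force: [-0.1, 1.0, 0.2]
finger_gap: 56.2
finger_force: 0.0
```

Run:
```python
from h import *
s=manip.read_state();print({k:np.round(s[k],3) for k in("clock","joints","eef_pos","eef_rot","finger_gap")})
for n in("top","side"):
    P,D=manip.camera(n);W=world(n,D);hsv=cv2.cvtColor(P,cv2.COLOR_BGR2HSV).astype(int)
    X,Y,Z=np.moveaxis(W,2,0); r=(D>0)&((hsv[...,0]<8)|(hsv[...,0]>172))&(hsv[...,1]>130)
    K=r&(abs(X-511)<25)&(abs(Y+254)<25)&(Z>120); print(n,"dot",K.sum(),K.any() and np.median(W[K],0).round(1))
    K=r&(abs(X-537)<35)&(abs(Y+33)<35)&(Z>110)&(Z<125); print("grip top",K.sum(),K.any() and W[K].mean(0).round(1))
```

```text
{'clock': np.float64(22.083), 'joints': array([-1.330e-01,  2.820e-01,  1.568e+00,  1.000e-03,  1.292e+00,
       -5.410e-01]), 'eef_pos': array([536.957, -34.559, 203.406]), 'eef_rot': array([ 3.141e+00, -1.000e-03,  1.979e+00]), 'finger_gap': np.float64(56.24)}
top dot 44 [ 512.2 -255.5  146.2]
grip top 0 False
side dot 0 False
grip top 70 [537.2 -32.7 116. ]
```

>>> {"op": "jog_arm", "data": {"rows": [-0.217, -1.83, 0, 0, 0, -0.01, 0.4, -0.217, -1.83, 0, 0, 0, -0.01, 0.4, -0.217, -1.83, 0, 0, 0, -0.01, 0.4, -0.217, -1.83, 0, 0, 0, -0.01, 0.4, -0.217, -1.83, 0, 0, 0, -0.01, 0.4, -0.217, -1.83, 0, 0, 0, -0.01, 0.4, -0.217, -1.83, 0, 0, 0, -0.01, 0.4, -0.217, -1.83, 0, 0, 0, -0.01, 0.4, -0.217, -1.83, 0, 0, 0, -0.01, 0.4, -0.217, -1.83, 0, 0, 0, -0.01, 0.4, -0.217, -1.83, 0, 0, 0, -0.01, 0.4, -0.217, -1.83, 0, 0, 0, -0.01, 0.4, 0, 0, 0, 0, 0, 0, 0.4, 0, 0, 0, 0, 0, 0, 0.4]}}

```text
clock: 23.35
eef_pos: [510.7, -254.4, 201.2]
eef_rot: [-3.141, -0.002, 1.858]
wrist_force: [-0.1, 0.4, -0.8]
finger_gap: 56.6
finger_force: 0.0
```

>>> {"op": "jog_arm", "data": {"rows": [0, 0, -1.5, 0, 0, 0, 0.4, 0, 0, -1.5, 0, 0, 0, 0.4, 0, 0, -1.5, 0, 0, 0, 0.4, 0, 0, -1.5, 0, 0, 0, 0.4, 0, 0, -1, 0, 0, 0, 0.4, 0, 0, -0.6, 0, 0, 0, 0.4, 0, 0, 0, 0, 0, 0, 0.4, 0, 0, 0, 0, 0, 0, 0.6, 0, 0, 0, 0, 0, 0, 0.7, 0, 0, 0, 0, 0, 0, 0.8, 0, 0, 0, 0, 0, 0, 0.9, 0, 0, 0, 0, 0, 0, 1, 0, 0, 0, 0, 0, 0, 1, 0, 0, 0, 0, 0, 0, 1, 0, 0, 0, 0, 0, 0, 1, 0, 0, 0, 0, 0, 0, 1], "newtons": 55}}

```text
clock: 24.68
eef_pos: [510.3, -254.5, 126.4]
eef_rot: [-3.14, -0.001, 1.859]
wrist_force: [-8.5, -0.4, 4.6]
finger_gap: 25.1
finger_force: 55.0
```

>>> {"op": "jog_arm", "data": {"rows": [-0.05, 0, 0, 0, 0, 0, 1, 0, 0, 0.3, 0, 0, 0, 1, 0, 0, 0.3, 0, 0, 0, 1, 0, 0, 0.3, 0, 0, 0, 1, 0, 0, 0.3, 0, 0, 0, 1, 0, 0, 0.3, 0, 0, 0, 1, 0, 0, 0.3, 0, 0, 0, 1, 0, 0, 0.3, 0, 0, 0, 1, 0, 0, 0.3, 0, 0, 0, 1, 0, 0, 0.3, 0, 0, 0, 1, 0, 0, 0.3, 0, 0, 0, 1, 0, 0, 0.2, 0, 0, 0, 1, 0, 0, 0.1, 0, 0, 0, 1, 0, 0, 0, 0, 0, 0, 1]}}

```text
clock: 25.85
eef_pos: [510.1, -254.4, 158.5]
eef_rot: [-3.14, -0.002, 1.859]
wrist_force: [-1.2, -5.2, -8.9]
finger_gap: 25.0
finger_force: 55.0
```

>>> {"op": "jog_arm", "data": {"rows": [0, 0, 0.15, 0, 0, 0, 1, 0, 0, 0.15, 0, 0, 0, 1, 0, 0, 0.1, 0, 0, 0, 1, 0, 0, 0.05, 0, 0, 0, 1, 0, 0, 0.05, 0, 0, 0, 1, 0, 0, 0, 0, 0, 0, 1, 0, 0, 0, 0, 0, 0, 1, 0, 0, 0, 0, 0, 0, 1]}}

```text
clock: 26.52
eef_pos: [510.1, -254.4, 162.5]
eef_rot: [-3.14, -0.002, 1.859]
wrist_force: [2.3, -7.4, -17.3]
finger_gap: 25.0
finger_force: 55.0
```

Run:
```python
from h import *
s=manip.read_state();print({k:np.round(s[k],3) for k in("clock","eef_pos","wrist_force","finger_gap")})
P,D=manip.camera("top");a=cv2.resize(P[140:300,230:420],(430,362))
Q,D=manip.camera("side");b=cv2.resize(Q[80:240,210:400],(370,362)) 
cv2.imwrite("pics/s8.png",np.hstack([a,b]))
```

```text
{'clock': np.float64(26.517), 'eef_pos': array([ 510.084, -254.398,  162.502]), 'wrist_force': array([  2.299,  -7.365, -17.336]), 'finger_gap': np.float64(24.981)}
```

View pics/s8.png

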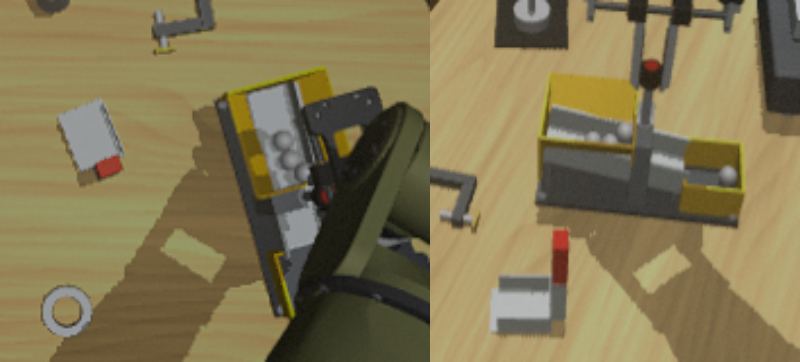

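The scoop stands upright and the pin is at its stop. One ball is in the pocket at (728,175), and three are still in the channel at (595–625,135). I'll wait and count again from depth.

>>> {"op": "jog_arm", "data": {"rows": [0, 0, 0, 0, 0, 0, 1, 0, 0, 0, 0, 0, 0, 1, 0, 0, 0, 0, 0, 0, 1, 0, 0, 0, 0, 0, 0, 1, 0, 0, 0, 0, 0, 0, 1, 0, 0, 0, 0, 0, 0, 1, 0, 0, 0, 0, 0, 0, 1, 0, 0, 0, 0, 0, 0, 1, 0, 0, 0, 0, 0, 0, 1, 0, 0, 0, 0, 0, 0, 1, 0, 0, 0, 0, 0, 0, 1, 0, 0, 0, 0, 0, 0, 1]}}

```text
clock: 27.62
eef_pos: [510.1, -254.4, 162.5]
eef_rot: [-3.14, -0.002, 1.859]
wrist_force: [1.8, -7.0, -17.4]
finger_gap: 25.3
finger_force: 55.0
```

```bash
cat > cnt.py <<'E'
from h import *
f=15.7*np.pi/180
for n,c in(("top",(512.2,-255.4)),("side",(509.5,-252))):
    P,D=manip.camera(n);W=world(n,D);S=cv2.cvtColor(P,cv2.COLOR_BGR2HSV)[...,1]
    d=W[...,:2]-c; x=d@[np.cos(f),np.sin(f)]; y=d@[-np.sin(f),np.cos(f)]; z=W[...,2]
    fl=np.where(x<-58,8,39.6+.16*x)
    M=(D>0)&(x>-135)&(x<120)&(abs(y)<26+10*(x<-60))&(z-fl>11)&(z-fl<29)&(S<90)&((x<-14)|(x>14))
    k,l,st,_=cv2.connectedComponentsWithStats(M.astype(np.uint8),connectivity=4)
    print(n,[(int(st[i,4]),int(np.median(x[l==i])),int(np.median(y[l==i])),int((z-fl)[l==i].max()),st[i,2:4].tolist()) for i in range(1,k) if st[i,4]>8])
s=manip.read_state();print(s["clock"],s["eef_pos"].round(1),s["wrist_force"].round(1))
E
python3 cnt.py
```

```text
top [(20, 106, -25, 27, [4, 11]), (139, 52, -1, 28, [13, 20])]
side [(78, 47, -5, 27, [25, 5]), (22, -24, 24, 28, [7, 6]), (59, -120, -12, 24, [10, 8]), (16, -39, 25, 23, [8, 5]), (9, -55, 25, 26, [4, 3])]
27.7167 [ 510.1 -254.4  162.5] [  2.4  -8.5 -16. ]
```

```bash
cat > cnt2.py <<'E'
from h import *
f=15.7*np.pi/180
for n,c in(("top",(512.2,-255.4)),("side",(509.5,-252))):
    P,D=manip.camera(n);W=world(n,D);hsv=cv2.cvtColor(P,cv2.COLOR_BGR2HSV).astype(int)
    m=manip.camera_model(n)
    d=W[...,:2]-c; x=d@[np.cos(f),np.sin(f)]; y=d@[-np.sin(f),np.cos(f)]; z=W[...,2]
    r=(D>0)&((hsv[...,0]<8)|(hsv[...,0]>172))&(hsv[...,1]>130)&(abs(x)<20)&(abs(y)<20)&(z>120)
    print(n,"dot",r.sum(),r.any() and (np.median(W[r],0).round(1),z[r].max()))
    # local tops of balls (height above channel floor), restricted to the channel
    h=np.where((D>0)&(x>8)&(x<115)&(abs(y)<30)&(hsv[...,1]<90),z-(39.6+.16*x),0); h[h>32]=0
    # fit sphere centres: greedy vote on grid
    pts=W[(h>8)]; X=x[h>8];Y=y[h>8];Z=z[h>8]; g=[]
    for gx in np.arange(10,100,1.5):
        for gy in np.arange(-18,18.1,1.5):
            gz=39.6+.16*gx+12+(2 if n=="top" else 0); rr=np.sqrt((X-gx)**2+(Y-gy)**2+(Z-gz)**2); g.append((int((abs(rr-12)<1.8).sum()),round(gx,1),round(gy,1)))
    g.sort(reverse=True); out=[]
    for t in g:
        if all((t[1]-o[1])**2+(t[2]-o[2])**2>20**2 for o in out): out.append(t)
        if len(out)==5: break
    print(len(pts),out)
E
python3 cnt2.py
```

```text
top dot 14 (array([ 510.5, -250.7,  182.6]), np.float64(184.84713161830743))
259 [(62, np.float64(64.0), np.float64(-1.5)), (61, np.float64(43.0), np.float64(-4.5)), (12, np.float64(97.0), np.float64(-16.5)), (11, np.float64(50.5), np.float64(15.0)), (9, np.float64(83.5), np.float64(6.0))]
side dot 30 (array([ 509.8, -252.8,  179.2]), np.float64(181.99534158241696))
429 [(27, np.float64(67.0), np.float64(-6.0)), (25, np.float64(38.5), np.float64(18.0)), (23, np.float64(80.5), np.float64(18.0)), (23, np.float64(44.5), np.float64(-9.0)), (18, np.float64(59.5), np.float64(18.0))]
```

```bash
cat > map.py <<'E'
from h import *
f=15.7*np.pi/180
for n,c,zo in(("top",(512.2,-255.4),2.5),("side",(509.5,-252),0)):
    P,D=manip.camera(n);W=world(n,D)
    d=W[...,:2]-c; x=d@[np.cos(f),np.sin(f)]; y=d@[-np.sin(f),np.cos(f)]; h=W[...,2]-zo-(39.6+.16*x)
    M=(D>0)&(x>-64)&(x<84)&(abs(y)<34)
    G=np.full((37,17),-99.); np.maximum.at(G,(((x[M]+64)//4).astype(int),((y[M]+34)//4).astype(int)),h[M])
    print(n,"cols y -32..32")
    for i in range(36,6,-1): print("%4d"%(-62+4*i)," ".join("  ." if v<-90 else "%3d"%v for v in G[i]))
E
python3 map.py
```

```text
top cols y -32..32
  82 241 242 242 242 242 242 243 241 241 243 240 241 242 242 243 243 242
  78 242 242 242 242 242 242 243 242 241 244 243 242 244 242 242 242 243
  74 243 243 241 242 243 243 243 242 243 243 243 244 243 242 242 242 244
  70 241 243 244 243 244 244 245 243 244 243 244 243 244 242 244 244 244
  66 242 245 244 244 243 245 242 245 244 245 246 388 244 245 245 244 244
  62   . 243 244 246 245 245 245 245 245 245 245 392 398 399 382 245 246
  58   .  26  23 244 245 245 243 246 243 245 395 401 402 405 402 393 376
  54   .  28  21 219 216 241  18  18  21 390 400 405 407 407 410 406 400
  50   .  28   8  -3  16  19  20  20  19 390 401 406 409 411 412 415 410
  46   .  30   5   1   .  20  22 390 395 399 402 409 411 413 415 415 415
  42   .  27   1   .  16  24  24 394 400 404 406 409 413 415 416 418 419
  38   .  28   1   .  24  23 399 402 405 408 411 411 412 411 419 419 421
  34   .  28  32  32 393 400 402 406 408 410 412 413 414 415 418 420 422
  30   .   .   .   . 397 403 406 408 411 413 415 415 417 417 418 420 422
  26   .   . 395 399 404 404 409 413 414 415 416 416 418 41
[... 2618 characters left out ...]
140 139 140 140 140 138 279 279 279 336 336
  -2   .   .   .   . 138 139 140 140 141 140 138 127 280 281 277 334 338
  -6  61   .  61  61  61 142 141 141 141 141 138  59 281 280 279 320 338
 -10  58   .  62  62  59  61 186 185 184 186 171  62 280 282 281 339 336
 -14  25  31   .   .   0 211 196 196 -32 198 199 232 282 312 318 338 336
 -18  28  20   0   0   1   0   .   . -32 154 202 189 280 321 338 338 311
 -22  28  25  -2  -1  -1  -1   .   . -31 188 202 204 279 328 339 338 313
 -26  25  29   0   2   0   1   .   .   .   . 313 313 329 339 339 312 302
 -30  28  30   0   .   0   .   .   . 318 316 330 335 336 335 312 305 306
 -34  31  18  32   0   0   0 314 315 329 331 330 316 313 313 306 306 305
```

```bash
python3 - <<'E'
from h import *
f=15.7*np.pi/180
for n,c,uv in(("top",(512.2,-255.4),[(354.6,201.9),(357.3,210.7),(363.5,216)]),("side",(509.5,-252),[(293.7,141),(301.4,141),(310.2,137.5),(363,157.3)])):
    m=manip.camera_model(n);R=np.array(m["R"]);t=np.array(m["t"]);C=-R.T@t
    q=cv2.undistortPoints(np.array(uv).reshape(-1,1,2),np.array(m["K"]),np.array([m["k1"],0,0,0.])).reshape(-1,2)
    for a in q:
        r=R.T@np.r_[a,1]; z=58
        p=(C+r*(z-C[2])/r[2])[:2]-c; print(n,(p@[np.cos(f),np.sin(f)]).round(1),(p@[-np.sin(f),np.cos(f)]).round(1))
E
python3 - <<'E'
import sys; sys.path.insert(0,'.')
from h import *
# raw side patch around hopper balls, grey levels
P,D=manip.camera("side"); print(cv2.cvtColor(P,cv2.COLOR_BGR2GRAY)[128:152,284:324])
E
```

```text
top 65.4 -4.2
top 41.4 -4.7
top 23.8 -16.8
side 65.6 -13.0
side 45.4 -15.8
side 23.3 -32.8
side -114.4 23.6
[[166 165 153 149 146 142 142 143 142 142 144 143 145 142 140 145 143 143
  140 141 143 144 143 139 138 142 139 140 138 139 127 142 149 141 103  76
   80  78  78 101]
 [148 155 162 161 170 165 155 150 144 144 141 142 142 143 142 143 141 141
  141 140 140 139 140 140 140 138 140 142 139 141 126 153 148 138 104  78
   75  77  72 111]
 [100 115 127 133 143 148 148 158 164 159 148 142 142 142 141 142 140 142
  142 141 141 139 140 139 140 140 139 142 140 138 110 137 138 137  98  81
   77  75  73 120]
 [ 93  90  91  92  92 101 114 128 138 141 137 155 152 148 147 148 141 142
  140 140 139 140 140 139 139 140 142 140 139 138 111 117 137 147  95  76
   77  76  84 126]
 [ 91  94  92  91  89  91  91  91  91 100 103 125 127 126 132 136 152 137
  164 147 140 144 144 145 145 140 142 144 141 142 111 116 151 148  95  76
   75  75  91 143]
 [ 92  90  91  92  90  90  93  88  92  91  88  93  91  91 101 100 125 111
  139 128 123 153 136 138 139 145 147 151 150 149 113 118 161 147  90  75
   78  76
[... 2316 characters left out ...]
  67  65  67
   65  65  70  73]
 [ 90  94  91  90  93  93  91  94  88  92  89  93  88  92  91  86  88  94
   89  92  92  94 105 100 106 109  95  92  94  79  80  71  67  64  66  66
   69  63  66  86]
 [ 91  92  90  89  91  92  93  92  91  91  91  87  92  91  91  91  89  90
   87  89  93 100 103 104 111 115 112 116 120  86  75  64  64  63  61  63
   63  68  65 109]
 [ 91  93  91  92  91  92  93  92  93  90  92  92  94  91  93  93  88  89
   92  88  90  88  92  92  90  91  99 103 107  88  75  67  65  67  67  66
   61  64  66 133]
 [ 92  92  88  92  92  90  90  94  92  89  93  89  92  91  89  90  91  92
   92  91  91  93  88  87  89  88  91  91  90  86  73  67  65  66  64  63
   66  64  68 128]]
```

Run:
```python
from h import *
f=15.7*np.pi/180
for n,c,zo in(("top",(512.2,-255.4),2.5),("side",(509.5,-252),0)):
    d0=np.load(n+"0.npz");W=d0["W"];D=d0["D"]
    d=W[...,:2]-c; x=d@[np.cos(f),np.sin(f)]; y=d@[-np.sin(f),np.cos(f)]; h=W[...,2]-zo-(39.6+.16*x)
    M=(D>0)&(x>-40)&(x<60)&(abs(y)<42)
    G=np.full((25,21),99.); np.minimum.at(G,(((x[M]+40)//4).astype(int),((y[M]+42)//4).astype(int)),h[M])
    print(n,"y",list(range(-40,41,4)))
    for i in range(24,-1,-1): print("%4d"%(-38+4*i)," ".join("  ." if v>90 and v==99 else "%3d"%v for v in G[i]))
```

```text
top y [-40, -36, -32, -28, -24, -20, -16, -12, -8, -4, 0, 4, 8, 12, 16, 20, 24, 28, 32, 36, 40]
  58  41  37  32  20  -2  -5   1  -1  -2   0   0   0  -2  -1   0   .   .  28 -43 -41 -42
  54  39  34  31   0   0  -2   0  -2  -2  -1  -1   0  -5  -2  -1   0   .  28 -41 -37 -42
  50  44  37  30   0   0   0  -2  -2  -3   1  -1   0  -3   0  -4   .   .  27 -35 -41 -42
  46  42  37  30   2   0  -1   1  -3  -4  -3  -1  -2   0  -3  -3   .   .  28 -44 -41 -36
  42  44  40  32  -2   0  -4  -3  -2   0  -2   0  -2   0  -3  -2   .   .  33  37 -40 -40
  38  43  39  35  -2  -1   0  -1   0  -2  -4  -3  -2  -2  -1  -2   .   .  29 -39 -41 -38
  34  43  41  38   0  -3   0  -2  -1  -2  -1   0  -6   0  -1  -1   1   .  31  37 -37 -39
  30  44  39  38   0  -3  -3   0  -3  -2  -2   0   1  -2  -2  -3   0   .  31 -35 -39 -36
  26  48  40  35   2  -2  -3  -3   1   1  -1  -1  -3   1  -2  -3   .   .  34 -36 -38 -37
  22  47  40  39   0  -3   0  -3   0   0  -1   0   0  -1   0  -3   .   .   .  39 -35 -35
  18  46  42  36  -2  -2  -1  -1  -1  -3  -4   0   0  -3   3  -3   .   .  36 -35 -37 -37
  14  53  41  39   0  -2 
[... 2842 characters left out ...]
.   .   .   .  61  60  61  62  61  60  60   .  60  60  58  11 -31 -17 -30 -29
 -14   .   .   1   0   .   .   0   0   .   . -32 -32 -30 -32 -28 -28 -28 -27 -30 -30 -30
 -18   .   .  -3  12  -3  -1  -2   .   0   .   . -28 -29 -28 -31 -28 -31  -3 -29 -30 -28
 -22   .  27   0   0  -2  -1  -1   0   .   .   . -29 -30 -29 -26   . -28  -3 -27 -28 -27
 -26   .   .  -1  -3  -2  -2  -2   .   .   .   .   . -27 -29 -28 -28 -26 -28 -31 -27 -26
 -30   .   .   2  -2   .  -2   .   1   .   . -31   . -27 -31   . -25 -29 -28 -28 -28   .
 -34   .  27  -1  -3  -4  -1  -3   .   0   .   . -28 -27 -26 -27 -28 -28 -28 -27 -27   .
 -38   .   .  -5   2   0  -1   0   0   .   .   . -28 -27 -29   . -28 -28 -29 -27 -27   .
```

>>> {"op": "jog_arm", "data": {"rows": [0, 0, -1.2, 0, 0, 0, 1, 0, 0, -1.2, 0, 0, 0, 1, 0, 0, -1, 0, 0, 0, 1, 0, 0, 0, 0, 0, 0, 1, 0, 0, 0, 0, 0, 0, 1, 0, 0, 1.2, 0, 0, 0, 1, 0, 0, 1.2, 0, 0, 0, 1, 0, 0, 1, 0, 0, 0, 1, 0, 0, 0, 0, 0, 0, 1, 0, 0, 0, 0, 0, 0, 1, 0, 0, 0, 0, 0, 0, 1, 0, 0, 0, 0, 0, 0, 1, 0, 0, 0, 0, 0, 0, 1, 0, 0, 0, 0, 0, 0, 1]}}

```text
clock: 29.13
eef_pos: [510.1, -254.0, 163.5]
eef_rot: [-3.14, -0.002, 1.859]
wrist_force: [-5.3, -0.9, -10.0]
finger_gap: 24.7
finger_force: 55.0
```

```bash
cat > b.py <<'E'
from h import *
P,D=manip.camera("side"); g=cv2.cvtColor(P,cv2.COLOR_BGR2GRAY); cv2.imwrite("pics/x.png",P)
print("hopper side"); print(g[132:146,288:318:1])
print("pocket side"); print(g[145:166,340:374])
P,D=manip.camera("top"); g=cv2.cvtColor(P,cv2.COLOR_BGR2GRAY)
print("hopper top"); print(g[190:226:2,342:372])
s=manip.read_state();print(s["clock"],s["eef_pos"].round(1),s["wrist_force"].round(1))
E
python3 -c "
import numpy;numpy.set_printoptions(linewidth=250)
exec(open('b.py').read())"; python3 cnt.py
```

```text
hopper side
[[ 90  91  90  92  88 103 102 126 124 124 133 134 150 138 165 146 140 145 144 143 143 143 143 144 141 140 110 115 152 147]
 [ 96  93  91  90  90  92  91  88  94  90 100 103 125 109 139 126 126 150 139 138 142 143 150 151 148 152 115 118 159 146]
 [ 90  93  94  93  88  90  92  89  94  90  91  92  90  90  91  98 102 125 110 113 138 151 159 153 144 143 117 115 133 127]
 [ 95  91  91  90  91  91  91  92  91  91  91  89  92  91  94  92  91  92  88 124 148 160 165 161 152 139 114 109  96  99]
 [ 89  95  93  92  91  91  95  92  90  93  95  89  94  94  92  95  94  89 106 136 153 167 175 168 158 142 109 112  95  87]
 [ 92  93  91  88  91  85  90  90  92  93  90  88  92  93  92  91  91  87 114 137 148 162 170 162 154 139 109 106  97  88]
 [ 96  96  86 106 137 141 138 125  98  89  92  95  92  93  91  90  93  81 104 120 135 149 152 149 140 129 107 109  95  89]
 [121 111 119 136 159 169 166 153 134 101  93  90 105 138 141 130 107  80  89 108 121 130 135 131 119 111 108 105  96  88]
 [164 132 134 149 162 174 171 159 146 109  95 119 137 160 165 160 143 109  83  88 101 109 109 111 100  8
[... 5476 characters left out ...]
 153 146 121 115 118 119 106  90  62  73  68  49  49  30  23  25  28]
 [ 81  79  74  74  75  74  74  72  90 111 114 129 151 134 118  92  90  78  97  96  90 120 125 152 140 125  65  21  21  25]
 [ 76  86  75  74  74  73  72  68  58  87  92  95  96  88  96  97  93  85  83  74  97 101  81 104  82  56  20  21  22  35]]
29.2333 [ 510.1 -254.   163.5] [ -5.1  -1.6 -11.3]
top [(9, 114, -25, 28, [3, 5]), (12, 97, -25, 24, [3, 7]), (136, 53, 0, 27, [13, 17])]
side [(79, 46, -6, 28, [25, 5]), (14, 48, 24, 27, [8, 4]), (14, 30, 24, 28, [7, 5]), (12, 17, 25, 28, [5, 5]), (11, -20, 24, 24, [4, 5]), (22, -40, 24, 28, [9, 6]), (55, -118, -12, 24, [10, 8])]
29.3333 [ 510.1 -254.   163.5] [ -6.2  -0.9 -10.4]
```

>>> {"op": "jog_arm", "data": {"rows": [0, 0, 0.1, 0, 0, 0, 1, 0, 0, 0.1, 0, 0, 0, 1, 0, 0, 0, 0, 0, 0, 1, 0, 0, 0, 0, 0, 0, 1], "newtons": 60}}

```text
clock: 29.67
eef_pos: [510.1, -253.9, 164.9]
eef_rot: [-3.14, -0.003, 1.859]
wrist_force: [-3.0, -2.3, -21.0]
finger_gap: 24.7
finger_force: 60.0
```

```bash
python3 cnt2.py; python3 -c "
from h import *
d=np.load('top0.npz');print()
import numpy;numpy.set_printoptions(linewidth=250)
g=cv2.cvtColor(d['P'],cv2.COLOR_BGR2GRAY);print(g[200:236:2,342:386])
"
```

```text
top dot 16 (array([ 511.5, -251. ,  182.6]), np.float64(185.03277406905633))
262 [(66, np.float64(64.0), np.float64(-1.5)), (57, np.float64(43.0), np.float64(-6.0)), (13, np.float64(50.5), np.float64(13.5)), (12, np.float64(97.0), np.float64(-16.5)), (10, np.float64(74.5), np.float64(16.5))]
side dot 29 (array([ 510.1, -253.3,  179.7]), np.float64(182.34463830432512))
435 [(29, np.float64(46.0), np.float64(18.0)), (28, np.float64(67.0), np.float64(-7.5)), (27, np.float64(67.0), np.float64(18.0)), (24, np.float64(25.0), np.float64(18.0)), (22, np.float64(91.0), np.float64(18.0))]

[[103 115 132 139 138 140 139 139 139 139 140 138 137 139 136 138 140 141 115 108  78  52  44  56 121  95  95  95  94  94  94  92  92  94  95  94  95  96  95  94 102 112 110 111]
 [106 103 117 133 141 139 138 139 138 138 139 138 137 139 138 139 139 141 129 111  96  55  48  44 100  96  94  93  94  94  94  94  93  93  94  94  90  94  94  94  97 111 118 120]
 [103 106 106 129 141 139 138 139 140 138 138 139 138 139 140 138 139 137 143 113 108  78  49  45  56 122  94  94  93  94  92  90  92  95  95  93  94  94  
[... 2009 characters left out ...]
7  50  38  33  32 103 119 113 113 114 114 118  81  67  72  71  62  98  48  25  26  34  41  65  77  73  74  75  70  45  66  99 108 125 120 120 122 123 123 124 123]
 [ 47  36  37  39  41  39  38  34  78 112 118 113 114 113 116 115 108  77  67  71  72  82  80  24  22  22  37  43  48  47  42  61 101  94 125 124 122 122 124 123 124 123 124 123]
 [ 50  41  37  40  38  42  40  37  31 109 120 113 111 114 114 113 113 111 117  90  99 131 137 134 136 137  94  92  65  45  43  88 137 100 102 125 125 125 125 124 124 124 126 125]
 [ 50  45  38  42  41  41  37  36  35  58 107 123 107 129 135 134 131 138 140 139 139 139 137 138 139 137 106 102  94  41  44  63 117 129  98 123 122 122 122 121 121 123 122 126]]
```

```bash
cat > b3.py <<'E'
from h import *
f=15.7*np.pi/180
def F(p,c): d=p[:2]-c; return np.r_[d@[np.cos(f),np.sin(f)],d@[-np.sin(f),np.cos(f)],p[2]].round(1)
for n,c,L in(("top",(512.2,-255.4),[(355,202),(358,210),(364,214),(364,216)]),("side",(509.5,-252),[(293,140),(302,141),(310,135),(310,138)])):
    P,D=manip.camera(n);W=world(n,D)
    for u,v in L: print(n,(u,v),F(np.median(W[v-1:v+2,u-1:u+2].reshape(-1,3),0),c))
E
python3 b3.py
```

```text
top (355, 202) [64.7 -0.3 75. ]
top (358, 210) [43.  -2.9 71.3]
top (364, 214) [ 29.1 -12.6  82.5]
top (364, 216) [ 24.4 -10.6  82.5]
side (293, 140) [66.6 -0.2 72. ]
side (302, 141) [43.4 -2.7 68.1]
side (310, 135) [ 24.5 -17.   80. ]
side (310, 138) [23.4 -9.9 77.1]
```

Ball 3 is perched about 12 mm above the floor, wedged between the bridge face and the next ball, so it is a vertical arch jam. I'll lower and release the pin, free the ball with the scoop's lip, and then repeat the ending in order.

>>> {"op": "jog_arm", "data": {"rows": [0, 0, -0.9, 0, 0, 0, 1, 0, 0, -0.9, 0, 0, 0, 1, 0, 0, -0.9, 0, 0, 0, 1, 0, 0, -0.8, 0, 0, 0, 1, 0, 0, 0, 0, 0, 0, 0.8, 0, 0, 0, 0, 0, 0, 0.4, 0, 0, 0, 0, 0, 0, 0.4, 0, 0, 0, 0, 0, 0, 0.4, 0, 0, 0, 0, 0, 0, 0.4, 0, 0, 1, 0, 0, 0, 0.4, 0, 0, 2, 0, 0, 0, 0.4, 0, 0, 2.5, 0, 0, 0, 0.4, 0, 0, 1.5, 0, 0, 0, 0.4, 0.2, 1.8, 0.5, 0, 0, 0.01, 0.4, 0.2, 1.8, 0, 0, 0, 0.01, 0.4, 0.2, 1.8, 0, 0, 0, 0.01, 0.4]}}

```text
clock: 31.2
eef_pos: [517.0, -199.8, 207.7]
eef_rot: [3.14, 0.0, 1.889]
wrist_force: [0.3, 0.1, -1.0]
finger_gap: 56.3
finger_force: 0.0
```

```bash
python3 b3.py; python3 cnt.py
```

```text
top (355, 202) [ 61.6  73.7 341.6]
top (358, 210) [ 47.9 109.3 473.7]
top (364, 214) [ 40.9 109.5 498.1]
top (364, 216) [ 38.4 110.8 498.2]
side (293, 140) [67.1 -2.  72.1]
side (302, 141) [43.6 -3.  68.8]
side (310, 135) [ 24.8 -17.3  79.3]
side (310, 138) [23.8 -9.1 77.8]
top []
side [(78, 47, -5, 28, [25, 5]), (12, 38, 25, 21, [6, 3]), (16, -35, 23, 28, [8, 4]), (59, -119, -13, 23, [10, 8]), (24, -45, 25, 28, [10, 5])]
31.4 [ 516.8 -200.3  206.9] [ 0.2  0.6 -0.4]
```

>>> {"op": "jog_arm", "data": {"rows": [0.29, 2.37, 0, 0, 0, 0.013, 0.4, 0.29, 2.37, 0, 0, 0, 0.013, 0.4, 0.29, 2.37, 0, 0, 0, 0.013, 0.4, 0.29, 2.37, 0, 0, 0, 0.013, 0.4, 0.29, 2.37, 0, 0, 0, 0.013, 0.4, 0.29, 2.37, 0, 0, 0, 0.013, 0.4, 0.29, 2.37, -0.5, 0, 0, 0.013, 0.4, 0, 0, -2, 0, 0, 0, 0.4, 0, 0, -2, 0, 0, 0, 0.4, 0, 0, -2, 0, 0, 0, 0.4, 0, 0, -2, 0, 0, 0, 0.4, 0, 0, -2, 0, 0, 0, 0.4, 0, 0, -1.5, 0, 0, 0, 0.4, 0, 0, -0.4, 0, 0, 0, 0.7, 0, 0, 0, 0, 0, 0, 1, 0, 0, 0, 0, 0, 0, 1, 0, 0, 0, 0, 0, 0, 1, 0, 0, 0, 0, 0, 0, 1, 0, 0, 0, 0, 0, 0, 1, 0, 0, 0, 0, 0, 0, 1], "newtons": 55}}

```text
clock: 33.07
eef_pos: [537.2, -34.4, 82.6]
eef_rot: [3.141, -0.001, 1.98]
wrist_force: [-0.9, -0.2, 3.9]
finger_gap: 18.0
finger_force: 55.0
```

>>> {"op": "jog_arm", "data": {"rows": [0.04, -0.328, 1.69, 0, 0, -0.085, 1, 0.04, -0.328, 1.69, 0, 0, -0.085, 1, 0.04, -0.328, 1.69, 0, 0, -0.085, 1, 0.04, -0.328, 1.69, 0, 0, -0.085, 1, 0.04, -0.328, 1.69, 0, 0, -0.085, 1, 0.04, -0.328, 1.69, 0, 0, -0.085, 1, 0.04, -0.328, 1.69, 0, 0, -0.085, 1, 0.04, -0.328, 1.69, 0, 0, -0.085, 1, 0.04, -0.328, 1.69, 0, 0, -0.085, 1, 0.04, -0.328, 1.69, 0, 0, -0.085, 1, 0.04, -0.328, 0, 0, 0, -0.085, 1, 0.04, -0.328, 0, 0, 0, -0.085, 1, 0.04, -0.328, 0, 0, 0, -0.085, 1, 0.04, -0.328, 0, 0, 0, -0.085, 1, 0.04, -0.328, 0, 0, 0, -0.085, 1, 0.04, -0.328, 0, 0, 0, -0.085, 1, 0.04, -0.328, 0, 0, 0, -0.085, 1, 0.04, -0.328, 0, 0, 0, -0.085, 1, 0.04, -0.328, 0, 0, 0, -0.085, 1, 0.04, -0.328, 0, 0, 0, -0.085, 1]}}

```text
clock: 34.73
eef_pos: [544.7, -100.0, 250.9]
eef_rot: [-3.141, -0.001, 0.276]
wrist_force: [-0.2, 0.3, -1.4]
finger_gap: 17.7
finger_force: 55.0
```

>>> {"op": "jog_arm", "data": {"rows": [0.129, -1.243, 0, 0.0602, 0.0169, 0, 1, 0.129, -1.243, 0, 0.0602, 0.0169, 0, 1, 0.129, -1.243, 0, 0.0602, 0.0169, 0, 1, 0.129, -1.243, 0, 0.0602, 0.0169, 0, 1, 0.129, -1.243, 0, 0.0602, 0.0169, 0, 1, 0.129, -1.243, 0, 0.0602, 0.0169, 0, 1, 0.129, -1.243, 0, 0.0602, 0.0169, 0, 1, 0.129, -1.243, 0, 0.0602, 0.0169, 0, 1, 0.129, -1.243, 0, 0.0602, 0.0169, 0, 1, 0.129, -1.243, 0, 0.0602, 0.0169, 0, 1, 0.129, -1.243, 0, 0.0602, 0.0169, 0, 1, 0.129, -1.243, 0, 0.0602, 0.0169, 0, 1, 0, 0, 0, 0, 0, 0, 1, 0, 0, 0, 0, 0, 0, 1]}}

```text
clock: 35.9
eef_pos: [560.2, -249.8, 249.5]
eef_rot: [-2.39, -0.004, 0.276]
wrist_force: [0.5, 0.9, -1.6]
finger_gap: 17.7
finger_force: 55.0
```

>>> {"op": "jog_arm", "data": {"rows": [0, 0, -1, 0, 0, 0, 1, 0, 0, -1, 0, 0, 0, 1, 0, 0, -1, 0, 0, 0, 1, 0, 0, -1, 0, 0, 0, 1, 0, 0, -0.6, 0, 0, 0, 1, 0, 0, 0, 0, 0, 0, 1, 0, 0, 0, 0, 0, 0, 1]}}

```text
clock: 36.48
eef_pos: [560.3, -248.9, 204.8]
eef_rot: [-2.391, -0.005, 0.278]
wrist_force: [-0.8, -0.0, -1.2]
finger_gap: 17.6
finger_force: 55.0
```

>>> {"op": "jog_arm", "data": {"rows": [0, 0, -0.2, 0, 0, 0, 1, 0, 0, -0.2, 0, 0, 0, 1, 0, 0, -0.2, 0, 0, 0, 1, 0, 0, 0, 0, 0, 0, 1]}}

```text
clock: 36.82
eef_pos: [560.2, -249.1, 198.9]
eef_rot: [-2.391, -0.005, 0.277]
wrist_force: [-1.1, -0.8, 0.6]
finger_gap: 17.7
finger_force: 55.0
```

```bash
python3 b3.py; python3 cnt.py
```

```text
top (355, 202) [ 62.4   8.1 104. ]
top (358, 210) [ 44.3  26.5 178. ]
top (364, 214) [27.2 -9.7 89.2]
top (364, 216) [24.5 -9.5 87.5]
side (293, 140) [67.2 -1.  71.4]
side (302, 141) [44.2 -4.8 67.8]
side (310, 135) [ 25.   11.2 104.8]
side (310, 138) [23.6 -9.  76.7]
top [(23, 107, -25, 28, [5, 11]), (62, -120, -12, 27, [10, 9])]
side [(82, 46, -6, 28, [25, 5]), (10, -23, 24, 28, [6, 3]), (25, -33, 24, 28, [9, 7]), (59, -119, -12, 23, [10, 8]), (11, -50, 25, 21, [5, 3])]
37.0167 [ 560.3 -249.1  199.1] [ 0.1 -0.3 -0.1]
```

>>> {"op": "jog_arm", "data": {"rows": [0, 0, -0.15, 0, 0, 0, 1, 0, 0, -0.15, 0, 0, 0, 1, 0, 0, -0.1, 0, 0, 0, 1, 0, 0, 0, 0, 0, 0, 1]}}

```text
clock: 37.35
eef_pos: [559.9, -249.3, 195.9]
eef_rot: [-2.391, -0.005, 0.278]
wrist_force: [-4.6, -1.6, 8.4]
finger_gap: 17.8
finger_force: 55.1
```

>>> {"op": "jog_arm", "data": {"rows": [0.05, 0, -0.15, 0, 0, 0, 1, 0.05, 0, -0.15, 0, 0, 0, 1, 0, 0, -0.1, 0, 0, 0, 1, 0, 0, 0, 0, 0, 0, 1]}}

```text
clock: 37.68
eef_pos: [560.7, -249.3, 191.8]
eef_rot: [-2.391, -0.004, 0.278]
wrist_force: [-3.8, -0.3, 1.7]
finger_gap: 17.7
finger_force: 54.9
```

```bash
python3 b3.py|grep side
```

```text
side (293, 140) [66.7  0.9 73.9]
side (302, 141) [43.4 -3.3 68.4]
side (310, 135) [ 25.3  37.8 127.7]
side (310, 138) [ 22.5 -17.8  66.4]
```

>>> {"op": "jog_arm", "data": {"rows": [0, 0, 0.5, 0, 0, 0, 1, 0, 0, 1, 0, 0, 0, 1, 0, 0, 1.5, 0, 0, 0, 1, 0, 0, 1.5, 0, 0, 0, 1, 0, 0, 1.4, 0, 0, 0, 1, 0, 0.4, 0, 0, 0, 0, 1]}}

```text
clock: 38.28
eef_pos: [561.8, -245.7, 254.0]
eef_rot: [-2.396, -0.009, 0.277]
wrist_force: [0.1, -0.1, -1.3]
finger_gap: 17.8
finger_force: 54.9
```

```bash
cat > ht.py <<'E'
from h import *
# ball surface heights above the channel floor along x (side camera), hopper part
f=15.7*np.pi/180
for n,c,zo in(("top",(512.2,-255.4),2.5),("side",(509.5,-252),0)):
    P,D=manip.camera(n);W=world(n,D);S=cv2.cvtColor(P,cv2.COLOR_BGR2HSV)[...,1]
    d=W[...,:2]-c; x=d@[np.cos(f),np.sin(f)]; y=d@[-np.sin(f),np.cos(f)]; h=W[...,2]-zo-(39.6+.16*x)
    for a in range(8,90,6):
        M=(D>0)&(x>=a)&(x<a+6)&(abs(y)<23)&(h>6)&(h<48)&(S<90)
        if M.sum()>3: i=np.argmax(np.where(M,h,-9)); print(n,a,M.sum(),"top h %.0f at y %.0f"%(h.flat[i],y.flat[i]))
E
python3 ht.py; python3 cnt.py
```

```text
side 14 12 top h 27 at y 23
side 20 7 top h 28 at y 22
side 26 4 top h 27 at y 23
top [(29, 101, -25, 28, [5, 16]), (62, -121, -13, 27, [10, 9])]
side [(17, 18, -14, 24, [5, 5]), (24, 21, 24, 28, [6, 6]), (19, -28, 24, 28, [6, 6]), (16, -40, 24, 28, [5, 6]), (58, -118, -13, 23, [10, 8]), (20, -51, 24, 28, [6, 6])]
38.4833 [ 561.2 -244.8  249.3] [-0.6 -0.  -2.1]
```

>>> {"op": "jog_arm", "data": {"rows": [-0.135, 1.21, 0, -0.0602, -0.0169, 0, 1, -0.135, 1.21, 0, -0.0602, -0.0169, 0, 1, -0.135, 1.21, 0, -0.0602, -0.0169, 0, 1, -0.135, 1.21, 0, -0.0602, -0.0169, 0, 1, -0.135, 1.21, 0, -0.0602, -0.0169, 0, 1, -0.135, 1.21, 0, -0.0602, -0.0169, 0, 1, -0.135, 1.21, 0, -0.0602, -0.0169, 0, 1, -0.135, 1.21, 0, -0.0602, -0.0169, 0, 1, -0.135, 1.21, 0, -0.0602, -0.0169, 0, 1, -0.135, 1.21, 0, -0.0602, -0.0169, 0, 1, -0.135, 1.21, 0, -0.0602, -0.0169, 0, 1, -0.135, 1.21, 0, -0.0602, -0.0169, 0, 1]}}

```text
clock: 39.48
eef_pos: [544.7, -99.2, 249.4]
eef_rot: [3.139, -0.001, 0.28]
wrist_force: [-0.1, 0.6, -1.5]
finger_gap: 17.7
finger_force: 54.9
```

```bash
python3 ht.py
python3 - <<'E'
from h import *
s=manip.read_state();print(s["clock"],s["eef_pos"].round(1),s["eef_rot"].round(3))
E
```

```text
side 14 13 top h 25 at y 22
side 20 6 top h 18 at y -12
39.5833 [544.6 -97.5 249.8] [ 3.14e+00 -1.00e-03  2.83e-01]
```

>>> {"op": "jog_arm", "data": {"rows": [-0.04, 0.323, 0, 0, 0, 0.085, 1, -0.04, 0.323, 0, 0, 0, 0.085, 1, -0.04, 0.323, 0, 0, 0, 0.085, 1, -0.04, 0.323, 0, 0, 0, 0.085, 1, -0.04, 0.323, 0, 0, 0, 0.085, 1, -0.04, 0.323, 0, 0, 0, 0.085, 1, -0.04, 0.323, 0, 0, 0, 0.085, 1, -0.04, 0.323, -1.2, 0, 0, 0.085, 1, -0.04, 0.323, -1.2, 0, 0, 0.085, 1, -0.04, 0.323, -1.2, 0, 0, 0.085, 1, -0.04, 0.323, -1.2, 0, 0, 0.085, 1, -0.04, 0.323, -1.2, 0, 0, 0.085, 1, -0.04, 0.323, -1.2, 0, 0, 0.085, 1, -0.04, 0.323, -1.2, 0, 0, 0.085, 1, -0.04, 0.323, -1.2, 0, 0, 0.085, 1, -0.04, 0.323, -1.2, 0, 0, 0.085, 1, -0.04, 0.323, -1.2, 0, 0, 0.085, 1, -0.04, 0.323, -1.2, 0, 0, 0.085, 1, -0.04, 0.323, -1.2, 0, 0, 0.085, 1, -0.04, 0.323, -1, 0, 0, 0.085, 1]}}

```text
clock: 41.25
eef_pos: [536.6, -35.5, 94.4]
eef_rot: [-3.14, -0.003, 1.983]
wrist_force: [0.5, 0.0, -1.5]
finger_gap: 17.9
finger_force: 54.9
```

```bash
python3 ht.py; python3 cnt.py
```

```text
top 14 41 top h 44 at y 4
top 20 25 top h 22 at y 7
top 26 10 top h 22 at y 16
top 32 17 top h 25 at y 10
top 38 18 top h 25 at y 14
top 44 15 top h 24 at y 16
top [(12, 112, -24, 28, [3, 7]), (12, 83, -25, 27, [3, 7]), (9, 60, -25, 28, [3, 6]), (126, 25, 10, 27, [20, 15]), (62, -121, -13, 27, [10, 9])]
side [(32, -41, 25, 28, [13, 8]), (58, -118, -12, 25, [10, 8])]
41.45 [537.1 -35.6  95.8] [ 0.1  0.1 -0.6]
```

>>> {"op": "jog_arm", "data": {"rows": [0, 0, -0.7, 0, 0, 0, 1, 0, 0, -0.3, 0, 0, 0, 1, 0, 0, -0.2, 0, 0, 0, 1, 0, 0, -0.15, 0, 0, 0, 1, 0, 0, 0, 0, 0, 0, 1, 0, 0, 0, 0, 0, 0, 1]}}

```text
clock: 41.95
eef_pos: [537.2, -35.4, 82.7]
eef_rot: [3.141, -0.001, 1.98]
wrist_force: [-1.5, -0.9, 0.7]
finger_gap: 17.7
finger_force: 54.9
```

Contact. I'll release, retreat and go to the knob.

>>> {"op": "jog_arm", "data": {"rows": [0, 0, -0.02, 0, 0, 0, 1, 0, 0, 0, 0, 0, 0, 0.6, 0, 0, 0, 0, 0, 0, 0.4, 0, 0, 0, 0, 0, 0, 0.4, 0, 0, 0, 0, 0, 0, 0.4, 0, 0, 0, 0, 0, 0, 0.4, 0, 0, 0, 0, 0, 0, 0.4, 0, 0, 0.5, 0, 0, 0, 0.4, 0, 0, 1.5, 0, 0, 0, 0.4, 0, 0, 2, 0, 0, 0, 0.4, 0, 0, 2, 0, 0, 0, 0.4, 0, 0, 2, 0, 0, 0, 0.4, 0, 0, 2, 0, 0, 0, 0.4, 0, 0, 2, 0, 0, 0, 0.4]}}

```text
clock: 43.12
eef_pos: [537.0, -35.2, 203.7]
eef_rot: [3.141, -0.001, 1.98]
wrist_force: [0.2, -1.5, -0.5]
finger_gap: 56.3
finger_force: 0.0
```

>>> {"op": "jog_arm", "data": {"rows": [-0.225, -1.825, 0, 0, 0, -0.01, 0.4, -0.225, -1.825, 0, 0, 0, -0.01, 0.4, -0.225, -1.825, 0, 0, 0, -0.01, 0.4, -0.225, -1.825, 0, 0, 0, -0.01, 0.4, -0.225, -1.825, 0, 0, 0, -0.01, 0.4, -0.225, -1.825, 0, 0, 0, -0.01, 0.4, -0.225, -1.825, 0, 0, 0, -0.01, 0.4, -0.225, -1.825, 0, 0, 0, -0.01, 0.4, -0.225, -1.825, 0, 0, 0, -0.01, 0.4, -0.225, -1.825, 0, 0, 0, -0.01, 0.4, -0.225, -1.825, 0, 0, 0, -0.01, 0.4, -0.225, -1.825, 0, 0, 0, -0.01, 0.4, 0, 0, 0, 0, 0, 0, 0.4, 0, 0, 0, 0, 0, 0, 0.4]}}

```text
clock: 44.28
eef_pos: [509.9, -254.6, 202.4]
eef_rot: [-3.142, -0.001, 1.859]
wrist_force: [-0.3, 0.4, 0.6]
finger_gap: 56.2
finger_force: 0.0
```

Run:
```python
from h import *
# scoop standing check
for n in("top","side"):
    P,D=manip.camera(n);W=world(n,D);hsv=cv2.cvtColor(P,cv2.COLOR_BGR2HSV).astype(int);X,Y,Z=np.moveaxis(W,2,0)
    r=(D>0)&((hsv[...,0]<8)|(hsv[...,0]>172))&(hsv[...,1]>130)
    K=r&(abs(X-537)<35)&(abs(Y+33)<35)&(Z>112); print(n,"grip top",K.sum(),K.any() and W[K].mean(0).round(1))
    K=r&(abs(X-511)<25)&(abs(Y+254)<25)&(Z>130); print("dot",K.sum(),K.any() and np.median(W[K],0).round(1))
```

```text
top grip top 69 [540.  -38.7 119.7]
dot 48 [ 512.1 -256.2  146.7]
side grip top 71 [538.3 -34.6 116.8]
dot 30 [ 511.  -254.2  143.8]
```

Scoop standing. Down, grip and pull.

>>> {"op": "jog_arm", "data": {"rows": [0, 0, -1.5, 0, 0, 0, 0.4, 0, 0, -1.5, 0, 0, 0, 0.4, 0, 0, -1.5, 0, 0, 0, 0.4, 0, 0, -1.5, 0, 0, 0, 0.4, 0, 0, -1, 0, 0, 0, 0.4, 0, 0, -0.7, 0, 0, 0, 0.4, 0, 0, 0, 0, 0, 0, 0.5, 0, 0, 0, 0, 0, 0, 0.6, 0, 0, 0, 0, 0, 0, 0.7, 0, 0, 0, 0, 0, 0, 0.8, 0, 0, 0, 0, 0, 0, 0.9, 0, 0, 0, 0, 0, 0, 1, 0, 0, 0, 0, 0, 0, 1, 0, 0, 0, 0, 0, 0, 1, 0, 0, 0, 0, 0, 0, 1], "newtons": 60}}

```text
clock: 45.63
eef_pos: [510.2, -254.4, 125.8]
eef_rot: [3.141, -0.001, 1.86]
wrist_force: [-3.4, 0.4, 6.6]
finger_gap: 24.7
finger_force: 60.0
```

>>> {"op": "jog_arm", "data": {"rows": [0, 0, 0.6, 0, 0, 0, 1, 0, 0, 0.6, 0, 0, 0, 1, 0, 0, 0.6, 0, 0, 0, 1, 0, 0, 0.6, 0, 0, 0, 1, 0, 0, 0.6, 0, 0, 0, 1, 0, 0, 0.4, 0, 0, 0, 1, 0, 0, 0.15, 0, 0, 0, 1, 0, 0, 0.05, 0, 0, 0, 1, 0, 0, 0, 0, 0, 0, 1, 0, 0, 0, 0, 0, 0, 1]}}

```text
clock: 46.47
eef_pos: [510.0, -254.3, 160.9]
eef_rot: [-3.141, -0.001, 1.86]
wrist_force: [1.4, -5.5, -9.3]
finger_gap: 25.2
finger_force: 60.0
```

>>> {"op": "jog_arm", "data": {"rows": [0, 0, 0.08, 0, 0, 0, 1, 0, 0, 0.06, 0, 0, 0, 1, 0, 0, 0, 0, 0, 0, 1, 0, 0, 0, 0, 0, 0, 1, 0, 0, 0, 0, 0, 0, 1, 0, 0, 0, 0, 0, 0, 1, 0, 0, 0, 0, 0, 0, 1, 0, 0, 0, 0, 0, 0, 1, 0, 0, 0, 0, 0, 0, 1, 0, 0, 0, 0, 0, 0, 1, 0, 0, 0, 0, 0, 0, 1, 0, 0, 0, 0, 0, 0, 1]}}

```text
clock: 47.47
eef_pos: [510.0, -254.3, 162.0]
eef_rot: [-3.141, -0.002, 1.86]
wrist_force: [2.2, -4.3, -12.1]
finger_gap: 24.2
finger_force: 60.0
```

```bash
python3 cnt.py; python3 ht.py; python3 cnt2.py|grep dot; python3 -c "
import numpy;numpy.set_printoptions(linewidth=250)
from h import *
P,D=manip.camera('side'); g=cv2.cvtColor(P,cv2.COLOR_BGR2GRAY);print(g[145:166,336:374])"
```

```text
top [(19, 107, -24, 28, [4, 10]), (14, 67, -25, 28, [4, 7]), (61, -76, 13, 27, [9, 9])]
side [(9, 53, 25, 20, [6, 3]), (20, -27, 24, 28, [8, 6]), (127, -112, -11, 25, [19, 11]), (19, -50, 23, 28, [8, 6]), (16, -75, 9, 24, [8, 3])]
47.5667 [ 510.  -254.3  162. ] [  3.3  -4.5 -13.2]
top dot 13 (array([ 509.3, -250.1,  181.7]), np.float64(185.77166671600614))
side dot 29 (array([ 510.1, -252.4,  179.5]), np.float64(181.1021640321452))
[[ 90  91  89  89  86  90  87  87  85  82  82  88  85  85  87  87  86  88  86  86  83  86  87  82  84  83  84  83  86  82  81  86  76 140 162 158 156 159]
 [ 86  88  91  90  84  83  85  88  83  83  88  87  84  85  84  86  86  84  87  86  81  82  85  84  88  89  83  86  83  89  85  81  77 140 161 158 159 160]
 [ 88  91  89  91  87  91  87  85  86  86  83  86  88  84  85  85  85  86  86  85  86  85  86  83  85  87  83  85  86  84  89  83  72 125 159 162 164 162]
 [105  95  91  87  88  88  86  88  88  87  85  85  87  86  86  83  83  84  86  82  85  87  88  80  85  84  82  85  83  80  84  85  70 120 155 164 162 162]
 [122 115 106 105  92  81  83  86  85  83  8
[... 1891 characters left out ...]
59  61  61  69  65  71 109 134 151 156 152 128  91  65  64  86 146 163 159 155]
 [ 89  88  89  75  96 103 105 110 107 109 112 109 114 121 110 103 132 142 129 121 129 115 107 114 137 152 163 171 166 155 128  85  65  74 143 163 160 156]
 [ 92  86  85  74  80  84  91  94  93  89  91  96  96  98  99 103 128 138 129 125 133 131 137 142 148 154 163 169 168 164 154 135 115 103 147 163 160 158]
 [ 86  90  84  77  85  87  84  90  84  85  86  84  86  88  85  86  89  91  95  93 102 111 119 120 121 120 127 131 133 135 134 133 128 133 149 152 156 156]
 [ 74  78  71  83  84  86  85  85  81  89  85  85  88  89  84  86  85  86  83  84  86  88  88  80  86  85  84  82  91  94  96 103 105 114 119 136 151 156]]
```

All four balls are now in the pocket. One small nudge will seat the pin firmly on its stop.

>>> {"op": "jog_arm", "data": {"rows": [0, 0, 0.06, 0, 0, 0, 1, 0, 0, 0, 0, 0, 0, 1, 0, 0, 0, 0, 0, 0, 1, 0, 0, 0, 0, 0, 0, 1]}}

```text
clock: 48.15
eef_pos: [510.0, -254.2, 162.0]
eef_rot: [-3.141, -0.002, 1.86]
wrist_force: [4.6, -5.8, -18.0]
finger_gap: 24.7
finger_force: 60.0
```

The pin is at its stop: the force rose to 18 N with no further movement. I'll hand in.

```bash
python3 -c "
from cell import manip
print(manip.sign_off())"
```

```text
the job is handed in; nothing more can be done
None
```

The job is handed in at about 48 s: all four balls are in the catch pocket, the scoop is upright on the bench and the gripper is holding the knob fully up; the first pull released only one ball because of a jam, so I let the knob go, freed the jam with the scoop's lip, stood the scoop up again and re-pulled, and I never planned a move near the ring gauge, oil bottle or clamp but did not re-measure them at the end.

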